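# Clamp a clock movement in its holder with a ratchet wrench

### The job

Clamp the brass clock movement in the movement holder with the ratchet wrench: set the wrench's socket over the hexagonal arbor head, feeling gently until it drops fully home, and swing the handle back and forth between the two pillars (clockwise drives, the other way slips) until the sliding jaw grips the movement firmly against the fixed jaw, without crushing it. Then lift the wrench off and lay it back on the bench, clear of the holder, without knocking the holder hard or disturbing the other things.

Things in the scene. Friction and masses are not known exactly. Their poses are not given: they have to be found in the camera images.
- holder: dark steel movement holder fixed to the bench. Origin: bench level, under the arbor's vertical axis. Base plate 110 (x) by 235 mm (y -50 to 185), 18 mm thick; square tower 58 mm wide on the axis, to z 58 mm. It carries arbor head, pillars, sliding jaw and fixed jaw. With the wrench seated, handle towards the holder's -x, it can swing 46 degrees either way before meeting a pillar; 38 is safe
- arbor (a point): on the axis, top of the hexagonal steel arbor head, 74 mm above the bench; axes as the holder's. Hexagon 24 mm across flats, 12 mm tall, with a blunt cone on top (24 to 14 mm wide, 5 mm tall). Its flats may point any way: not measured. Turned clockwise from above it drives the jaw 6 mm per radian, freely at first (0.1 N m, 1 N at the wrench's grip point); inner clicks every 7.5 degrees keep it from turning back
- collar (a point): on the axis, top of the round collar (37 mm wide) under the hexagon, 62 mm above the bench: the socket's mouth stands here when fully home
- pillar_left: 10 mm round upright steel pillar at the holder's x -23, y +42 mm, from 18 (origin) to 104 mm above the bench; fixed
- pillar_right: like the left pillar, origin at its foot, at the holder's x -23, y -42 mm
- jaw: sliding jaw: dark steel plate 80 (x) by 14 (y) by 60 mm tall, bottom 20 mm above the bench, axes as the holder's, moves along its +y. Origin: the holder's origin when fully back; the face lies 75 mm from it along +y. Starts 0 to 6 mm forward. Driven through a stiff spring: once jaw, movement and fixed jaw all touch, its clamping force grows about 14 N per 10 degrees of the head
- jaw_face (a point): centre of the sliding jaw's rubber face. Beyond touch the head pushes back with 0.08 N m more per 10 degrees, which the held wrench feels also at rest (till then almost none). A resisting 0.25 N m (2.6 N sideways at the grip point), 25 to 40 degrees beyond touch, is a firm grip; beyond 55 degrees the movement is crushed. The clicks hold the clamp: swing back till none is felt, then lift off
- fixed_jaw_face (a point): centre of the fixed jaw's rubber face, 144 mm along the holder's +y from the axis, 50 mm above the bench
- movement: loose brass clock movement: two upright plates 80 (x) by 75 mm tall joined by pillars, 56 mm over the plates along y, 0.45 kg. Origin: centre of its underside, on the base plate 18 mm above the bench. It stands between the jaws with 7 to 13 mm of play in all; the jaw pushes it up to the fixed jaw. Not to be grasped
- wrench: steel ratchet wrench, about 0.36 kg, round head 64 mm wide, 36 mm tall. Origin: socket mouth centre; x from handle to head, z up. Clockwise from above the socket turns with the handle, after up to 10 degrees lost motion plus 12 degrees play on the hexagon; counter-clockwise it slips (under 0.1 N m). Off the head it follows the handle both ways. On the bench it lies level on socket and foot
- wrench_grip (a point): place to grip from above: centre of the straight handle, 12 mm wide, 14 mm tall, black sides, 95 mm behind the socket's axis (along -x) and 29 mm above the socket's mouth, so 29 mm above the bench at first; axes as the wrench's
- wrench_socket (a point): centre of the socket's mouth, on the head's underside. Six-sided, 25.6 mm across flats, 18 mm deep, 38 mm wide outside. Drops in where its flats are within 5 degrees of the head's (every 60 degrees; its angle is not measured). Fully home the mouth is 12 mm below arbor; else it rides on the hexagon's top, level with arbor or up to 2 mm lower
- wrench_foot (a point): underside of the round foot, 16 mm wide, at the handle's end, 150 mm behind the socket's axis, as low as the socket's mouth
- oil_bottle: small amber bottle, 30 mm in diameter, 62 mm tall; bystander; origin at its base
- parts_dish: white bowl, 72 mm wide, 24 mm tall; bystander; origin at its base
- barrel: toothed brass wheel lying flat, 56 mm wide, 4 mm thick, hub 12 mm tall; bystander; origin at its base
There are look-alikes about, which are no part of the job. There is more than one size of the wrench; the job needs the largest.

How it is judged (in metres and radians):
On the way, in this order (a step that is already met when the one before it is completed fails the run):
1. the wrench's socket has dropped fully home over the hexagon (horizontal distance between wrench_socket and arbor below 0.004 m and z of wrench_socket in the frame of arbor below -0.008 m and angle between wrench_socket's own z axis and vertical below 0.1 rad), for 0.1 s.
2. with the socket still on the hexagon, the jaw clamps the movement firmly (all of step 1 and contact force between jaw and movement above 10 N), for 0.1 s.
At the end, for the whole second after the job is handed in: The jaw grips the movement with more than 10 N, the movement stands upright (within 3 degrees) on the holder's base plate, and the wrench lies released, level and at rest on the bench, upright way up (socket mouth within 6 mm of the bench), its socket more than 80 mm from the arbor (contact force between jaw and movement above 10 N and z of movement in the frame of holder below 0.022 m and angle between movement's own z axis and vertical below 0.06 rad and height (world z) of wrench_grip below 0.036 m and height (world z) of wrench_socket below 0.006 m and angle between wrench_socket's own z axis and vertical below 0.08 rad and linear speed of each of movement, wrench below 0.02 m/s and horizontal distance between wrench_socket and arbor above 0.08 m); the robot touches nothing.
It fails at once if the movement is crushed: jaw force on it over 80 N (contact force between jaw and movement above 80 N).
It fails at once if the wrench is pressed on the holder or arbor head with more than 30 N while its socket is not over the hexagon (z of wrench_socket in the frame of arbor above -0.003 m and contact force between wrench and holder above 30 N).
It fails at once if the wrench is forced against a pillar with more than 25 N (contact force between wrench and pillar_left above 25 N or contact force between wrench and pillar_right above 25 N).
It fails at once if the gripper or arm pushes the holder with more than 10 N (contact force between any of the fingers, the arm and holder above 10 N).
It fails at once if the oil bottle, dish or brass wheel is moved over 30 mm or tipped (distance of any of oil_bottle, parts_dish, barrel from where it was at the start of the episode above 0.03 m or angle between any of oil_bottle, parts_dish, barrel's own z axis and vertical above 0.5 rad).
It also fails if it takes over 72 s, if anything falls off the work surface, if the arm or the gripper's body presses on something with over 40 N, if the wrist force passes 120 N, or if a joint passes its speed limit or range.

### The arm

A 7-joint arm with a two-finger parallel gripper is mounted at the origin on the work surface. World frame = base frame: x ahead of the robot, y to its left, z up, the work surface at z = 0. Lengths are in mm, angles in rad, forces in N, time in s.
With the tool pointing down it reaches from about 400 to 875 mm from the base axis. Payload 4.4 kg.
Tool frame: the origin (TCP) lies between the finger pads; the fingertips stand ctrl.finger_overhang ahead of it and the grasp point (between the pads) lies 11 mm behind it (ctrl.finger_overhang is the distance from the TCP to the fingertips, in mm); z points along the fingers, y is the direction in which the jaws open and shut (so a half turn about z gives the same grasp; the last joint's range is limited). The gripper opens to 85 mm and grips with 20 to 120 N. Pads are 22 mm wide; open, the fingers measure 114 mm over their backs; the gripper's body (76 mm by 85 mm) begins 54 mm behind the grasp point. The pads swing forward as they close: fully open they stand 13 mm farther back than shut.
Start: joints at [1.074, 0.628, 0.038, 1.517, -0.027, 0.996, -0.02], TCP at [271.466, -590.613, 239.313] pointing down, gripper open.
Joint ranges: [-3.06, 3.06], [-0.37, 2.12], [-1.25, 1.32], [0.18, 2.47], [-1.1, 4.24], [0.23, 1.98], [-2.94, 2.94]. Speed limits (rad/s): [2.57, 2.57, 3.14, 3.14, 3.14, 3.14, 3.14].

### API

Orientations are given as [roll, pitch, yaw] about the fixed x, y, z axes, in that order (R = Rz(yaw) Ry(pitch) Rx(roll)).
In Python, from cell import ctrl gives the robot as it stands. The module is installed in compiled form; this text tells all that it offers.
- The arm moves only by the tool step_arm, never from a script. Its argument "deltas" is a list that holds one entry, the list of rows, each a list of 7 numbers: the opening, from 0 (shut) to 1 (fully open), then the shift along the world's x, y, z in mm, then the turn, a rotation vector about the world's x, y, z in rad. In form: [[[grip, tx, ty, tz, rx, ry, rz], ...]]. A call has 1 to 10 rows; each row shifts and turns the commanded pose from where the row before left it; what a row does not reach is not made up. A row lasts 1/12 s, in which the tool goes at most 41.7 mm and 7.16 degrees, less where a joint would pass 70% of its speed; a pose out of reach is approached as far as the arm can. A call is refused whole if a number of a shift passes 41.7 or a number of a turn 0.125, either way. A call with a gripper value outside its range is refused whole. The fingers move at their own pace and stop on an object; the grip force is fixed at half the most. Time passes only in rows, so rows that do not move let the fingers close. It gives the time, the measured TCP pose, the force and the opening at its end, in the units of the state.
- ctrl.read_state(): the state, without advancing time (a new reading comes with each control period).
- ctrl.get_image(name): name is "scene" or "top"; returns (picture, depth): 384x512x3 uint8, red, green, blue; 384x512 float32, mm along the optical axis (not along the pixel's ray), 0 where there is no reading.
- ctrl.camera_info(name): a dict with "intrinsics" (3x3 intrinsics, pixels), "distortion" ([k1, k2, p1, p2, k3] as OpenCV has them; the pictures are not rectified), "rvec" (rotation vector, rad) and "tvec" (3), from world to camera coordinates, as OpenCV has them. Camera axes: x right, y down, z forward; pixel columns grow to the right and rows downward; lengths in mm; the calibration is good to about 2 mm. A picture is of the moment at which its call begins. camera_info takes no time and is no camera call.
- ctrl.finish_job(): hands the job in, once; it reports no verdict.
The state is a dict: "clock": time; "qpos": joint angles; "qd": joint speeds; "tau": joint torques, N m; "eef_pos": TCP position; "tool_rot": TCP orientation; "force": force on the tool from outside, world axes, zero at the start; "torque": the same for the moment, N m; "width": finger opening in mm.
Only numpy, scipy, OpenCV 4.12 (cv2) and the standard library are available. Lean on these libraries where they do the work, as an engineer would, in place of code of your own. Each camera call takes 0.05 s, during which the arm holds its last target.

## Working session

There is one attempt and no reset: what is moved stays moved. The work goes in short steps, Python scripts to look and compute and a tool call to move; the robot and the scene stay as the last step left them, time stands still between calls to the robot, and variables do not carry over. Pictures are saved under pics/ and viewed, and the job is handed in when it is done.

Besides the shell and the picture viewer there is one more tool, called after "Request:" by a JSON object that holds its "method" and its "body", one argument or row to a line. step_arm: Moves the arm, as the interface text tells. Its arguments: {"type":"object","properties":{"deltas":{"type":"array"}},"required":["deltas"]}

```bash
mkdir -p pics; ls
cat > h.py <<'E'
import numpy as np, cv2
from cell import ctrl
def cam(n):
    i=ctrl.camera_info(n); K=np.array(i['intrinsics'],float); D=np.array(i['distortion'],float)
    R=cv2.Rodrigues(np.array(i['rvec'],float))[0]; t=np.array(i['tvec'],float).ravel()
    return K,D,R,t
def ray(n,u,v):
    K,D,R,t=cam(n)
    p=cv2.undistortPoints(np.array([[[u,v]]],float),K,D)[0,0]
    return -R.T@t, R.T@np.array([p[0],p[1],1.0])
def atz(n,u,v,z):
    o,d=ray(n,u,v); return o+d*(z-o[2])/d[2]
def dep(n,u,v,d):
    K,D,R,t=cam(n); o,dd=ray(n,u,v); return o+dd*d
def proj(n,P):
    K,D,R,t=cam(n); return cv2.projectPoints(np.array(P,float).reshape(-1,3),cv2.Rodrigues(R)[0],t,K,D)[0].reshape(-1,2)
def shot(n,tag):
    im,d=ctrl.get_image(n); np.savez(f'pics/{tag}.npz',im=im,d=d)
    cv2.imwrite(f'pics/{tag}.png',cv2.cvtColor(im,cv2.COLOR_RGB2BGR)); return im,d
def crop(tag,x0,y0,x1,y1,s,out):
    im=np.load(f'pics/{tag}.npz')['im'][y0:y1,x0:x1]
    im=cv2.resize(im,None,fx=s,fy=s,interpolation=cv2.INTER_CUBIC)
    cv2.imwrite(f'pics/{out}.png',cv2.cvtColor(im,cv2.COLOR_RGB2BGR))
E
python3 - <<'E'
from h import *
for n in('scene','top'):
    shot(n,n+'0'); K,D,R,t=cam(n); print(n,K.tolist(),D,-R.T@t,R.T[:,2])
s=ctrl.read_state(); print(s, ctrl.finger_overhang)
E
```

```text
pics
scene [[421.9628638811132, 0.0, 255.52307812158807], [0.0, 421.9628638811132, 193.9080875903584], [0.0, 0.0, 1.0]] [-0.01982266  0.          0.          0.          0.        ] [1395.80885125 -423.51251153  744.13772847] [-0.69171581  0.3926067  -0.60612641]
top [[469.6314227163995, 0.0, 264.3465139190026], [0.0, 469.6314227163995, 185.67037114378047], [0.0, 0.0, 1.0]] [-0.19734236  0.          0.          0.          0.        ] [ 350.37610552   32.38929456 1403.94028765] [ 0.1890451  -0.00159873 -0.9819671 ]
{'clock': 0.1, 'qpos': array([ 1.0741832 ,  0.62925867,  0.0384413 ,  1.51824011, -0.02703113,
        0.9963196 , -0.02000496]), 'qd': array([-0.00087021, -0.00225839,  0.00066665, -0.00397109,  0.00177221,
       -0.00057776,  0.00039765]), 'tau': array([ 2.31258105e-03, -5.64529216e+01,  1.23013794e+00, -1.93972206e+01,
        1.12974391e-02,  5.42392736e-03,  1.37769433e-05]), 'eef_pos': array([ 271.25968676, -590.09999814,  238.48662892]), 'tool_rot': array([-3.13988425e+00, -1.10837622e-05,  4.30794644e-01]), 'force': array([-0.43634769, -0.33150158, -0.08632173]), 'torque': array([-0.00074737, -0.02835966, -0.02599483]), 'width': 85.47932467442095} 8.0
```

View pics/scene0.png

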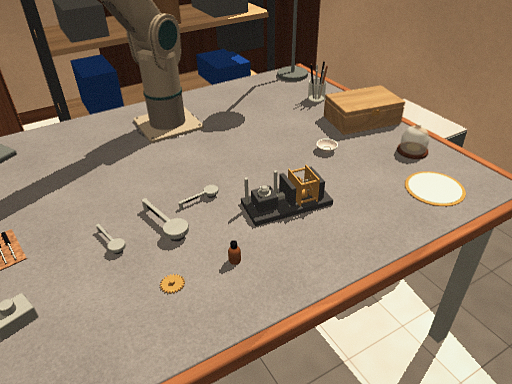

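View pics/top0.png

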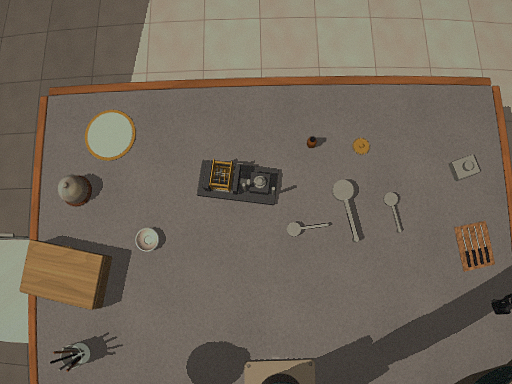

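The largest wrench has its head at about (344,189) and its handle end at (356,240) in the top view. The holder is around (240,182), with the arbor at about (261,182).

Run:
```python
from h import *
crop('top0',190,150,300,215,7,'t_hold'); crop('top0',320,170,400,250,7,'t_wr'); crop('scene0',230,155,340,225,7,'s_hold'); crop('scene0',130,180,230,250,7,'s_wr')
```

```text
(no output)
```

View pics/t_hold.png

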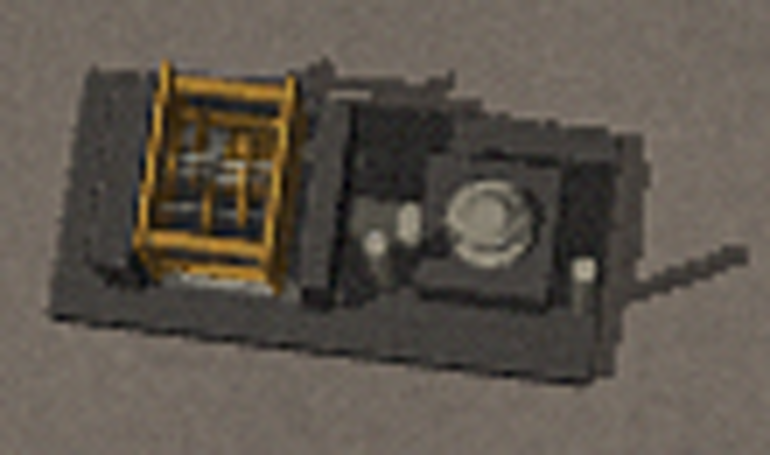

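View pics/t_wr.png

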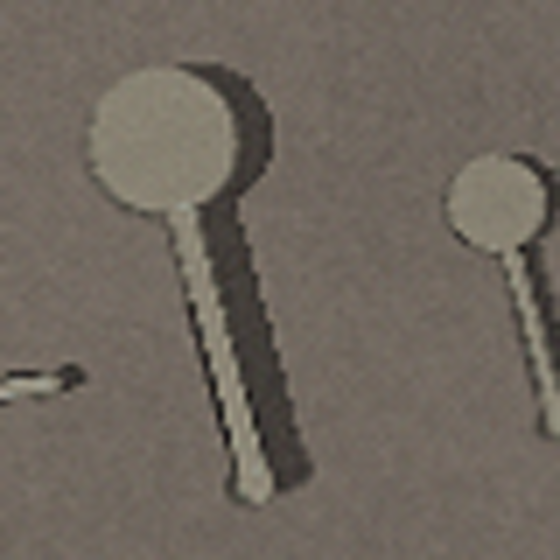

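View pics/s_hold.png

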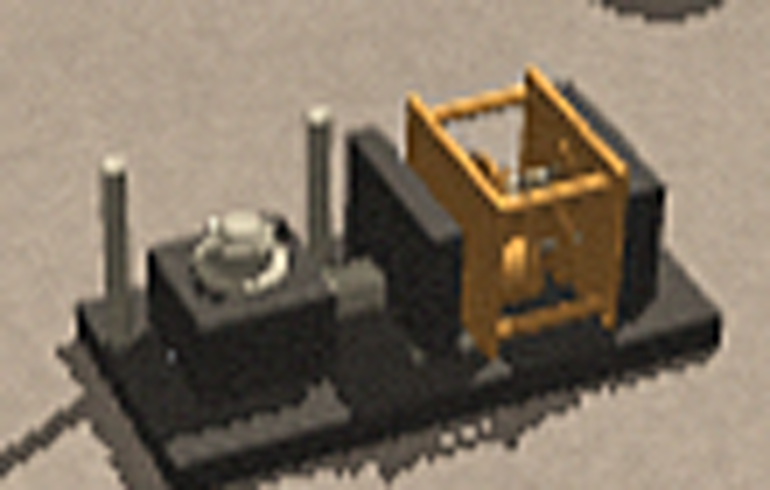

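View pics/s_wr.png

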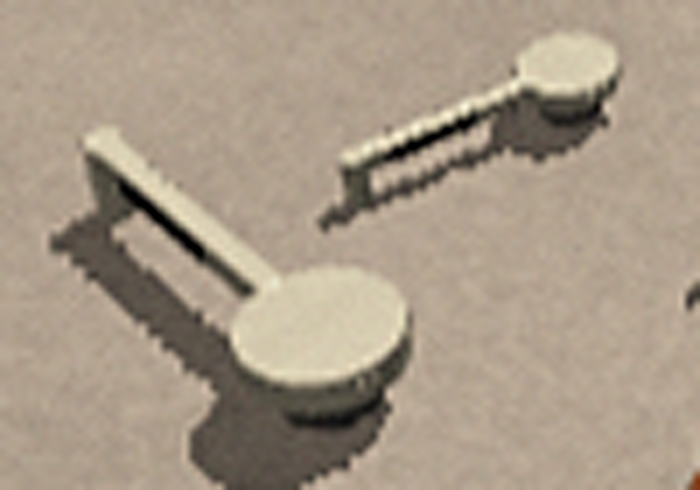

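```bash
cat > fit.py <<'E'
from h import *
from scipy.optimize import least_squares
def un(c,x0,y0,s=7): return np.array([x0+(c[0]+.5)/s-.5, y0+(c[1]+.5)/s-.5])
obs=[('top',(584,266),190,150,(-23,-42,104)),('top',(375,240),190,150,(-23,42,104)),('top',(483,212),190,150,(0,0,79)),
('top',(52,320),190,150,(-55,185,0)),('top',(592,384),190,150,(-55,-50,0)),
('scene',(114,161),230,155,(-23,-42,104)),('scene',(318,114),230,155,(-23,42,104)),('scene',(242,222),230,155,(0,0,79)),('scene',(718,343),230,155,(55,185,0))]
def res(p):
    c,s=np.cos(p[2]),np.sin(p[2]); r=[]
    for n,px,x0,y0,P in obs:
        W=[p[0]+c*P[0]-s*P[1],p[1]+s*P[0]+c*P[1],P[2]]
        r+=list(proj(n,W)[0]-un(px,x0,y0))
    return np.array(r)
if __name__=='__main__':
    f=least_squares(res,[620,0,0],loss='soft_l1'); print('holder',f.x,'deg',np.degrees(f.x[2])); print(res(f.x).reshape(-1,2).round(2))
    h=atz('top',*un((163,138),320,170),36); print('wrench head top',h)   # disc centre
    e=atz('top',*un((256,488),320,170),36); print('end',e)
    h2=atz('scene',*un((321,324),130,180),36); e2=atz('scene',*un((103,138),130,180),36); print(h2,e2)
    for a,b in((h,e),(h2,e2)): print(np.hypot(*(a-b)[:2]),np.degrees(np.arctan2((a-b)[1],(a-b)[0])))
    for n in('top',):
        d=np.load('pics/top0.npz')['d']
        for q in((163,138),(220,330)):
            u=un(q,320,170); print(dep(n,*u,d[int(round(u[1])),int(round(u[0]))]))
        u=un((483,212),190,150); print('arbor',dep(n,*u,d[int(round(u[1])),int(round(u[0]))]))
    d=np.load('pics/scene0.npz')['d']
    u=un((321,324),130,180); print('sc head',dep('scene',*u,d[int(round(u[1])),int(round(u[0]))]))
    u=un((242,222),230,155); print('sc arbor',dep('scene',*u,d[int(round(u[1])),int(round(u[0]))]))
E
python3 fit.py
```

```text
holder [ 6.22269543e+02  4.39230282e+01 -1.42291482e-01] deg -8.152701386175716
[[ 0.17  0.34]
 [ 0.44  0.67]
 [ 0.87  0.2 ]
 [ 0.36  0.69]
 [-0.07  0.47]
 [ 0.62  0.55]
 [ 0.54 -0.01]
 [ 0.49  0.41]
 [ 1.03  0.68]]
wrench head top [ 596.64238986 -203.19201451   36.        ]
end [ 446.73727876 -234.63629948   36.        ]
[ 595.55284717 -204.92808301   36.        ] [ 447.03389596 -237.03300453   36.        ]
153.1675076274987 11.846677447470423
151.94934963862573 12.197784117072922
[ 597.17739676 -203.70380858   33.02818643]
[ 513.95186478 -223.18910841   34.78003495]
arbor [622.95431216  46.42486541  78.88437106]
sc head [ 597.56661571 -205.47813005   37.78196161]
sc arbor [620.42862856  43.51312764  79.35268589]
```

```bash
sed -i 's|return np.array(\[x0+(c\[0\]+.5)/s-.5, y0+(c\[1\]+.5)/s-.5\])|return np.array([x0+(c[0]+.5)/s, y0+(c[1]+.5)/s])|' fit.py; python3 fit.py
```

```text
holder [ 6.22206434e+02  4.34731734e+01 -1.42104083e-01] deg -8.141964195542352
[[-0.17 -0.14]
 [ 0.1   0.19]
 [ 0.53 -0.28]
 [ 0.01  0.22]
 [-0.41 -0.01]
 [-0.04  0.09]
 [-0.12 -0.47]
 [-0.16 -0.05]
 [ 0.38  0.21]]
wrench head top [ 595.09059401 -204.60983513   36.        ]
end [ 445.2193829  -236.04370988   36.        ]
[ 598.00999838 -204.55957485   36.        ] [ 449.93563259 -236.58063292   36.        ]
153.13219257205344 11.845469270756489
151.49708236958034 12.20230923425279
[ 595.33070466 -204.84237557   34.65779491]
[ 511.89619222 -223.76965971   39.20965388]
arbor [621.50353078  45.02205998  78.60735525]
sc head [ 597.50335935 -204.42052965   35.55029992]
sc arbor [623.48788449  43.20605826  79.73211438]
```

Request:
{"method": "step_arm", "body": {
  "deltas": [
    [[1, 15, 24, -4, 0, 0, -0.022], [1, 23, 37, -6, 0, 0, -0.022], [1, 23, 37, -6, 0, 0, -0.022], [1, 23, 37, -8, 0, 0, -0.022], [1, 23, 37, -12, 0, 0, -0.022], [1, 23, 37, -12, 0, 0, -0.022], [1, 23, 37, -12, 0, 0, -0.022], [1, 23, 37, -12, 0, 0, -0.022], [1, 23, 37, -12, 0, 0, -0.022], [1, 20, 30, -12, 0, 0, -0.022]]
  ]
}}

```text
clock: 0.93
eef_pos: [478.6, -258.4, 148.5]
tool_rot: [-3.141, -0.0, 0.211]
force: [0.8, -1.0, -0.2]
width: 85.3
```

Request:
{"method": "step_arm", "body": {
  "deltas": [
    [[1, 12, 14, -10, 0, 0, 0], [1, 0, 0, -5, 0, 0, 0], [1, 0, 0, 0, 0, 0, 0], [1, 0, 0, 0, 0, 0, 0]]
  ]
}}

```text
clock: 1.27
eef_pos: [488.7, -248.1, 133.8]
tool_rot: [3.141, 0.002, 0.21]
force: [-0.8, -0.1, 0.3]
width: 85.6
```

Request:
{"method": "step_arm", "body": {
  "deltas": [
    [[1, 7, 12, -14, 0, 0, 0], [1, 7.5, 11.7, -20, 0, 0, 0], [1, 0, 0, -20, 0, 0, 0], [1, 0, 0, -10, 0, 0, 0], [1, 0, 0, 0, 0, 0, 0]]
  ]
}}

```text
clock: 1.68
eef_pos: [502.0, -224.7, 68.7]
tool_rot: [-3.14, 0.004, 0.208]
force: [-0.4, -0.3, -0.6]
width: 85.5
```

Run:
```python
from h import *
shot('scene','s1'); crop('s1',110,150,250,260,5.5,'s1c')
print(ctrl.read_state()['eef_pos'],ctrl.read_state()['qpos'])
```

```text
[ 502.76022019 -225.09741084   69.78211557] [ 0.31457945  0.73766918  0.084491    1.9302208  -0.12094741  0.48018442
 -0.87817465]
```

View pics/s1c.png

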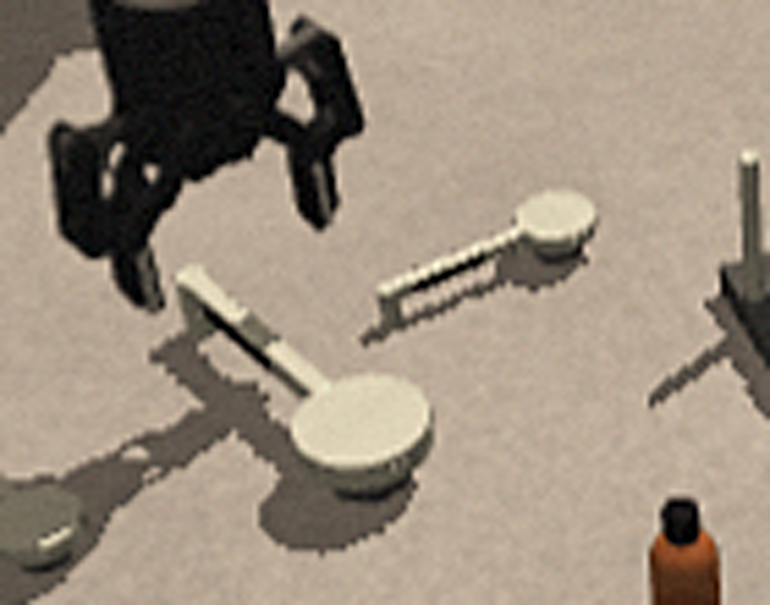

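The fingers straddle the handle of the largest wrench, whose head is at crop (362,425). I'm descending now.

Request:
{"method": "step_arm", "body": {
  "deltas": [
    [[1, 0.6, 0.7, -16, 0, 0, 0], [1, 0, 0, -16, 0, 0, 0], [1, 0, 0, -12, 0, 0, 0], [1, 0, 0, -7, 0, 0, 0], [1, 0, 0, 0, 0, 0, 0], [1, 0, 0, 0, 0, 0, 0]]
  ]
}}

```text
clock: 2.23
eef_pos: [504.8, -223.2, 19.4]
tool_rot: [3.141, -0.0, 0.21]
force: [-0.7, -0.6, 0.0]
width: 85.3
```

Request:
{"method": "step_arm", "body": {
  "deltas": [
    [[0, 0, 0, 0, 0, 0, 0], [0, 0, 0, 0, 0, 0, 0], [0, 0, 0, 0, 0, 0, 0], [0, 0, 0, 0, 0, 0, 0], [0, 0, 0, 0, 0, 0, 0], [0, 0, 0, 0, 0, 0, 0], [0, 0, 0, 0, 0, 0, 0], [0, 0, 0, 0, 0, 0, 0]]
  ]
}}

```text
clock: 2.9
eef_pos: [505.0, -222.8, 19.4]
tool_rot: [3.141, -0.0, 0.211]
force: [-0.1, 0.3, 3.6]
width: 10.8
```

Request:
{"method": "step_arm", "body": {
  "deltas": [
    [[0, 0, 0, 8, 0, 0, 0], [0, 0, 0, 20, 0, 0, 0], [0, 0, 0, 30, 0, 0, 0], [0, 0, 0, 30, 0, 0, 0], [0, 0, 0, 30, 0, 0, 0], [0, 0, 0, 20, 0, 0, 0], [0, 0, 0, 0, 0, 0, 0], [0, 0, 0, 0, 0, 0, 0], [0, 0, 0, 0, 0, 0, 0]]
  ]
}}

```text
clock: 3.65
eef_pos: [503.6, -222.1, 155.9]
tool_rot: [-3.14, 0.002, 0.211]
force: [0.3, -0.3, -3.7]
width: 10.9
```

Run:
```python
from h import *
shot('scene','s2'); crop('s2',110,110,250,220,5.5,'s2c')
shot('top','t2'); crop('t2',310,160,400,250,6.5,'t2c')
s=ctrl.read_state(); print(s['eef_pos'],s['tool_rot'],s['force'],s['torque'])
```

```text
[ 503.43180265 -222.08870891  155.33021892] [-3.13945717  0.00325657  0.21091644] [-0.07891353 -0.4754232  -3.15306713] [-0.0779361   0.15914034 -0.01681492]
```

View pics/s2c.png

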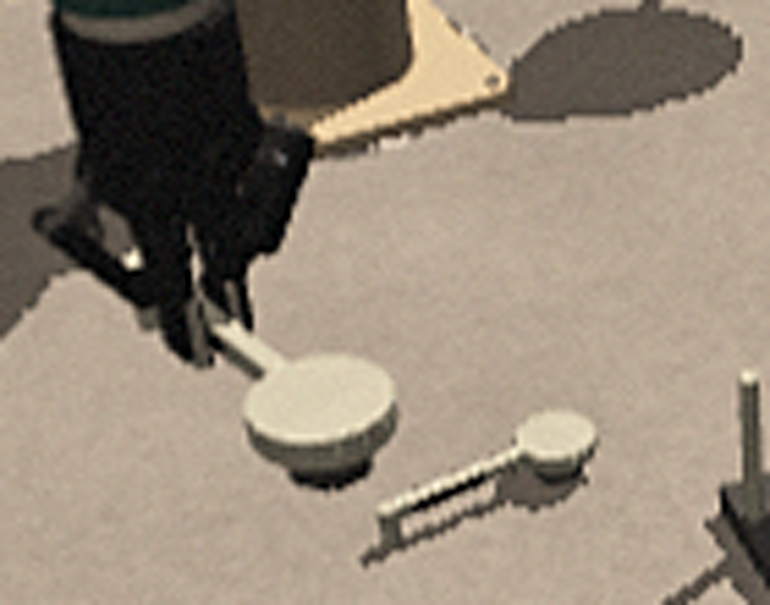

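View pics/t2c.png

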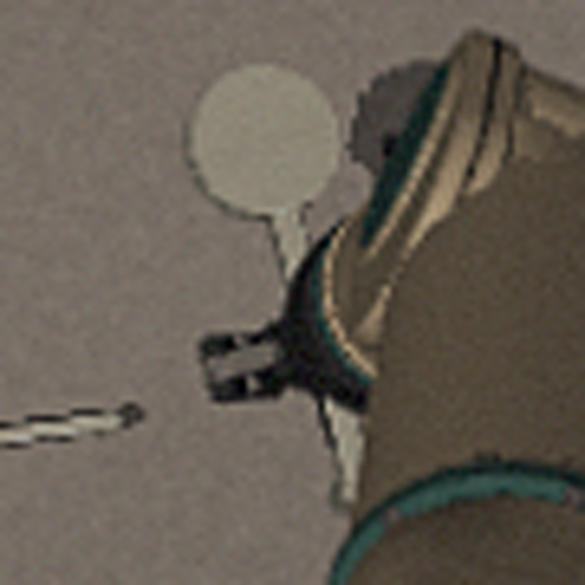

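```bash
cat >> h.py <<'E'
def tri(obs):
    A=np.zeros((3,3));b=np.zeros(3)
    for n,u,v in obs:
        o,d=ray(n,u,v); d/=np.linalg.norm(d); M=np.eye(3)-np.outer(d,d); A+=M;b+=M@o
    return np.linalg.solve(A,b)
E
python3 - <<'E'
from h import *
from fit import un
a=un((321,399),110,110,5.5); b=un((264,138),310,160,6.5)
P=tri([('scene',*a),('top',*b)]); print(P, proj('scene',P)-a, proj('top',P)-b)
print(atz('scene',*a,P[2]),atz('top',*b,P[2]))
E
```

```text
[ 593.99013661 -202.77026525  169.23326301] [[-0.0506996   0.00158554]] [[-0.04162236 -0.01234507]]
[ 594.04773901 -202.66605857  169.23326301] [ 593.95327986 -202.88196147  169.23326301]
```

Request:
{"method": "step_arm", "body": {
  "deltas": [
    [[0, 1, 12, 0, 0, 0, -0.02], [0, 2, 22, 0, 0, 0, -0.035], [0, 3, 27, 0, 0, 0, -0.035], [0, 3, 27, 0, 0, 0, -0.035], [0, 3, 27, 0, 0, 0, -0.035], [0, 3, 27, 0, 0, 0, -0.035], [0, 3, 27, 0, 0, 0, -0.035], [0, 3, 27, 0, 0, 0, -0.035], [0, 3, 27, 0, 0, 0, -0.035], [0, 2, 22, 0, 0, 0, -0.033]]
  ]
}}

```text
clock: 4.58
eef_pos: [529.9, 24.9, 155.5]
tool_rot: [-3.141, 0.003, -0.122]
force: [0.7, 0.8, -3.4]
width: 10.8
```

Request:
{"method": "step_arm", "body": {
  "deltas": [
    [[0, 1, 20, 0, 0, 0, -0.02], [0, 0, 10, 0, 0, 0, 0], [0, 0, 0, 0, 0, 0, 0], [0, 0, 0, 0, 0, 0, 0]]
  ]
}}

```text
clock: 4.92
eef_pos: [531.2, 51.7, 156.3]
tool_rot: [3.14, 0.002, -0.141]
force: [-0.7, -1.2, -2.9]
width: 10.5
```

Run:
```python
from h import *
shot('scene','s3'); crop('s3',200,90,340,200,5.5,'s3c')
shot('top','t3'); crop('t3',200,140,310,230,6.5,'t3c')
s=ctrl.read_state(); print(s['eef_pos'],s['tool_rot'],s['force'],s['torque'],s['qpos'])
```

```text
[531.52662643  50.07059122 156.78329456] [ 3.14003270e+00  5.12180278e-04 -1.44446816e-01] [ 0.13040022 -0.87764053 -2.90258455] [0.00445888 0.24791024 0.03220501] [-0.31879055  0.59116972  0.25750865  1.92863435 -0.23398044  0.65136129
 -1.63131018]
```

View pics/s3c.png

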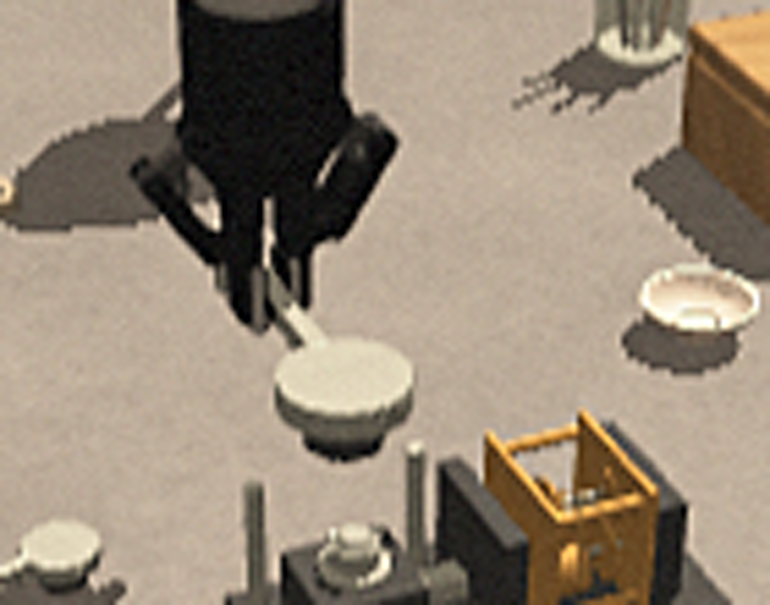

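View pics/t3c.png

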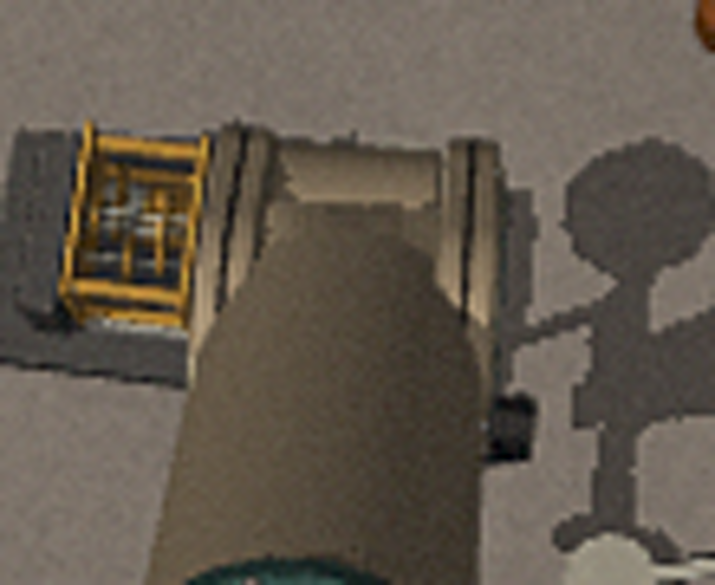

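Run:
```python
from h import *
from fit import un
a=un((344,374),200,90,5.5)
for z in(168,170,172): print(atz('scene',*a,z))
```

```text
[618.76405006  40.79520886 168.        ]
[621.46147729  39.18341468 170.        ]
[624.15890453  37.57162049 172.        ]
```

Request:
{"method": "step_arm", "body": {
  "deltas": [
    [[0, -0.6, 3, 0, 0, 0, 0], [0, -0.5, 3, -5, 0, 0, 0], [0, 0, 0, -12, 0, 0, 0], [0, 0, 0, -15, 0, 0, 0], [0, 0, 0, -10, 0, 0, 0], [0, 0, 0, -4, 0, 0, 0], [0, 0, 0, 0, 0, 0, 0], [0, 0, 0, 0, 0, 0, 0]]
  ]
}}

```text
clock: 5.68
eef_pos: [530.8, 58.0, 111.1]
tool_rot: [3.141, 0.0, -0.143]
force: [-0.5, 0.2, -4.1]
width: 11.2
```

Run:
```python
from h import *
shot('scene','s4'); crop('s4',225,130,305,215,7,'s4c')
s=ctrl.read_state(); print(s['eef_pos'],s['tool_rot'],s['force'],s['torque'])
```

```text
[531.17262018  58.13131411 111.4687521 ] [-3.14146808e+00 -8.69301182e-04 -1.42537716e-01] [ 0.4120312  -0.41681074 -3.80631764] [ 0.02048256  0.15057021 -0.03650454]
```

View pics/s4c.png

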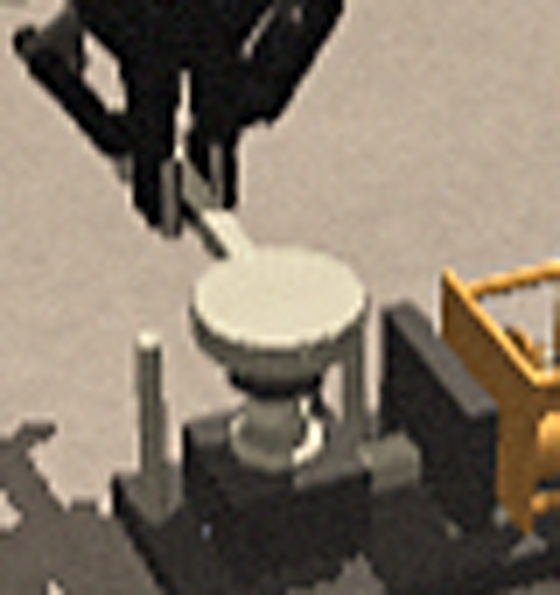

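Run:
```python
from h import *
from fit import un
a=un((279,299),225,130,7); print(a)
for z in(124,126,128): print(atz('scene',*a,z), proj('scene',[622.2,43.6,z]))
u=un((275,400),225,130,7)
```

```text
[264.92857143 172.78571429]
[623.08686839  44.64941592 124.        ] [[264.40490413 172.74314361]]
[625.57896635  43.13955156 126.        ] [[264.39971293 172.1059407 ]]
[628.0710643  41.6296872 128.       ] [[264.39450943 171.46732893]]
```

Request:
{"method": "step_arm", "body": {
  "deltas": [
    [[0, -0.7, -1.2, -3, 0, 0, 0], [0, 0, 0, -4, 0, 0, 0], [0, 0, 0, -3, 0, 0, 0], [0, 0, 0, 0, 0, 0, 0]]
  ]
}}

```text
clock: 6.07
eef_pos: [529.6, 57.1, 100.6]
tool_rot: [3.141, 0.001, -0.142]
force: [0.7, 0.2, -4.5]
width: 11.0
```

Request:
{"method": "step_arm", "body": {
  "deltas": [
    [[0, 0, 0, -1.5, 0, 0, 0], [0, 0, 0, -1.5, 0, 0, 0], [0, 0, 0, 0, 0, 0, 0]]
  ]
}}

```text
clock: 6.32
eef_pos: [529.9, 57.1, 97.9]
tool_rot: [3.141, 0.0, -0.142]
force: [-0.8, 0.0, -3.3]
width: 10.9
```

Request:
{"method": "step_arm", "body": {
  "deltas": [
    [[0, 0, 0, -1.5, 0, 0, 0], [0, 0, 0, 0, 0, 0, 0]]
  ]
}}

```text
clock: 6.48
eef_pos: [529.9, 57.2, 96.4]
tool_rot: [3.142, 0.0, -0.142]
force: [-1.4, -0.3, -4.3]
width: 10.6
```

Request:
{"method": "step_arm", "body": {
  "deltas": [
    [[0, 0, 0, -1.5, 0, 0, 0], [0, 0, 0, 0, 0, 0, 0]]
  ]
}}

```text
clock: 6.65
eef_pos: [529.9, 57.1, 94.9]
tool_rot: [3.142, 0.0, -0.142]
force: [0.4, 0.4, -3.7]
width: 10.6
```

Request:
{"method": "step_arm", "body": {
  "deltas": [
    [[0, 0, 0, -1, 0, 0, 0], [0, 0, 0, 0, 0, 0, 0]]
  ]
}}

```text
clock: 6.82
eef_pos: [530.0, 57.1, 94.0]
tool_rot: [3.142, 0.0, -0.142]
force: [0.5, 0.2, -3.2]
width: 11.1
```

Request:
{"method": "step_arm", "body": {
  "deltas": [
    [[0, 0, 0, -1, 0, 0, 0], [0, 0, 0, 0, 0, 0, 0]]
  ]
}}

```text
clock: 6.98
eef_pos: [529.9, 57.1, 93.0]
tool_rot: [3.142, 0.0, -0.142]
force: [-0.5, 0.0, -4.8]
width: 10.9
```

Request:
{"method": "step_arm", "body": {
  "deltas": [
    [[0, 0, 0, -1, 0, 0, 0], [0, 0, 0, 0, 0, 0, 0]]
  ]
}}

```text
clock: 7.15
eef_pos: [529.9, 57.1, 92.0]
tool_rot: [3.142, 0.0, -0.142]
force: [-0.2, -0.4, -3.5]
width: 10.8
```

Request:
{"method": "step_arm", "body": {
  "deltas": [
    [[0, 0, 0, -1, 0, 0, 0], [0, 0, 0, 0, 0, 0, 0]]
  ]
}}

```text
clock: 7.32
eef_pos: [529.9, 57.1, 90.9]
tool_rot: [3.142, 0.0, -0.142]
force: [0.5, -0.1, -3.3]
width: 10.8
```

Request:
{"method": "step_arm", "body": {
  "deltas": [
    [[0, 0, 0, -1, 0, 0, 0], [0, 0, 0, 0, 0, 0, 0]]
  ]
}}

```text
clock: 7.48
eef_pos: [529.9, 57.1, 89.9]
tool_rot: [3.142, 0.0, -0.142]
force: [-0.3, 0.2, -3.2]
width: 10.9
```

Run:
```python
from h import *
shot('scene','s5'); crop('s5',225,130,305,215,7,'s5c')
s=ctrl.read_state(); print(s['eef_pos'],s['tool_rot'],s['force'],s['torque'])
```

```text
[529.92982016  57.12424769  89.99532918] [ 3.14156022e+00  2.07671361e-04 -1.42187478e-01] [-0.2267907   0.66909378 -3.56111509] [ 0.0902329   0.26647524 -0.03464696]
```

View pics/s5c.png

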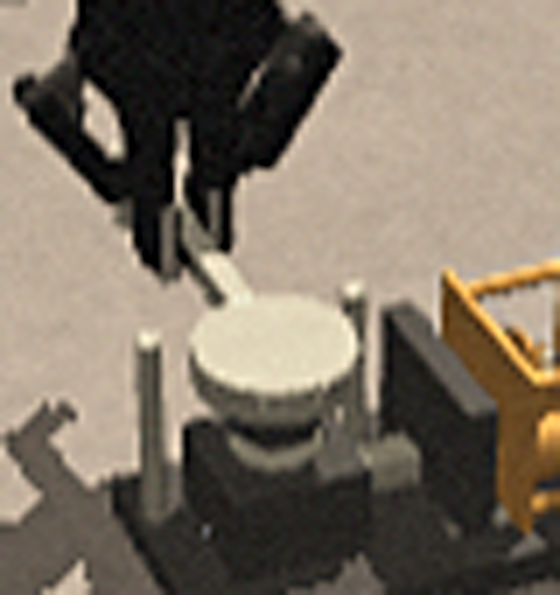

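Request:
{"method": "step_arm", "body": {
  "deltas": [
    [[0, 0, 0, -1, 0, 0, 0], [0, 0, 0, 0, 0, 0, 0]]
  ]
}}

```text
clock: 7.7
eef_pos: [530.0, 57.1, 89.0]
tool_rot: [3.142, 0.0, -0.142]
force: [0.3, 0.3, -4.1]
width: 10.9
```

Request:
{"method": "step_arm", "body": {
  "deltas": [
    [[0, 0, 0, -1, 0, 0, 0], [0, 0, 0, 0, 0, 0, 0]]
  ]
}}

```text
clock: 7.87
eef_pos: [529.9, 57.1, 87.9]
tool_rot: [3.142, 0.0, -0.142]
force: [-0.7, 0.3, -4.3]
width: 10.6
```

Request:
{"method": "step_arm", "body": {
  "deltas": [
    [[0, 0, 0, -1, 0, 0, 0], [0, 0, 0, 0, 0, 0, 0]]
  ]
}}

```text
clock: 8.03
eef_pos: [529.9, 57.1, 86.9]
tool_rot: [3.142, 0.0, -0.142]
force: [0.3, 1.0, -4.2]
width: 10.6
```

Request:
{"method": "step_arm", "body": {
  "deltas": [
    [[0, 0, 0, -1, 0, 0, 0], [0, 0, 0, 0, 0, 0, 0]]
  ]
}}

```text
clock: 8.2
eef_pos: [529.9, 57.1, 85.9]
tool_rot: [3.142, 0.0, -0.142]
force: [-0.1, 0.7, -3.0]
width: 11.1
```

Request:
{"method": "step_arm", "body": {
  "deltas": [
    [[0, 0, 0, -1, 0, 0, 0], [0, 0, 0, 0, 0, 0, 0]]
  ]
}}

```text
clock: 8.37
eef_pos: [529.9, 57.1, 84.9]
tool_rot: [3.142, 0.0, -0.142]
force: [0.4, 0.9, -3.6]
width: 10.9
```

Request:
{"method": "step_arm", "body": {
  "deltas": [
    [[0, 0, 0, -1, 0, 0, 0], [0, 0, 0, 0, 0, 0, 0]]
  ]
}}

```text
clock: 8.53
eef_pos: [529.9, 57.1, 83.9]
tool_rot: [3.142, 0.0, -0.142]
force: [-0.2, 0.1, -3.3]
width: 10.6
```

Request:
{"method": "step_arm", "body": {
  "deltas": [
    [[0, 0, 0, -1, 0, 0, 0], [0, 0, 0, 0, 0, 0, 0]]
  ]
}}

```text
clock: 8.7
eef_pos: [529.9, 57.1, 83.0]
tool_rot: [3.142, 0.0, -0.142]
force: [0.4, -0.0, -3.6]
width: 11.0
```

Run:
```python
from h import *
shot('scene','s6'); crop('s6',225,130,305,215,7,'s6c')
s=ctrl.read_state(); print(s['eef_pos'],s['tool_rot'],s['force'],s['torque'])
```

```text
[529.95683966  57.06577468  83.00294044] [ 3.14154259e+00  1.29769236e-04 -1.42262304e-01] [ 0.47040796  0.44300256 -3.48720923] [0.20670766 0.22957289 0.08100143]
```

View pics/s6c.png

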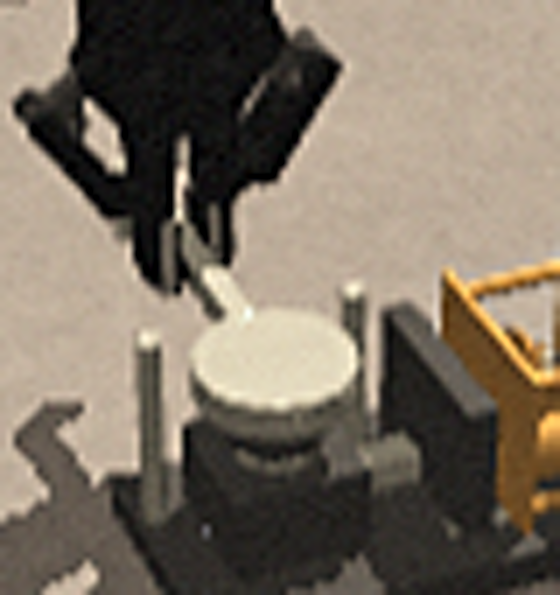

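Request:
{"method": "step_arm", "body": {
  "deltas": [
    [[0, 0, 0, -0.7, 0, 0, 0], [0, 0, 0, 0, 0, 0, 0]]
  ]
}}

```text
clock: 8.92
eef_pos: [530.0, 57.1, 82.3]
tool_rot: [3.142, 0.0, -0.142]
force: [1.2, 1.0, -3.3]
width: 10.9
```

Request:
{"method": "step_arm", "body": {
  "deltas": [
    [[0, 0, 0, -0.7, 0, 0, 0], [0, 0, 0, 0, 0, 0, 0]]
  ]
}}

```text
clock: 9.08
eef_pos: [530.0, 57.2, 81.7]
tool_rot: [-3.141, -0.0, -0.142]
force: [-0.4, 1.3, -2.1]
width: 11.2
```

Request:
{"method": "step_arm", "body": {
  "deltas": [
    [[0, 0, 0, -0.7, 0, 0, 0], [0, 0, 0, 0, 0, 0, 0]]
  ]
}}

```text
clock: 9.25
eef_pos: [530.0, 57.2, 81.2]
tool_rot: [-3.141, 0.0, -0.142]
force: [-2.1, 0.4, 0.8]
width: 10.9
```

Contact came at a TCP height of 81.7, which puts the mouth at about 62 mm, so the socket is fully home. Next I'll work out the swing rows.

```bash
cat > sw.py <<'E'
import numpy as np,sys
C=(622.0,44.0);L=93.0
def rows(a,b,n):
    p=np.linspace(a,b,n+1); P=np.c_[C[0]-L*np.cos(p),C[1]-L*np.sin(p)]
    P=np.round(P,1); d=np.diff(P,axis=0)
    print('from',P[0],'to',P[-1]); print([[0,round(float(x),1),round(float(y),1),0,0,0,round((b-a)/n,4)] for x,y in d])
if __name__=='__main__':
    a,b,n=map(float,sys.argv[1:]); rows(a,b,int(n))
E
python3 sw.py -0.142 -0.742 10; python3 sw.py -0.742 -0.102 8;python3 sw.py -0.102 0.458 7; python3 sw.py 0.458 -0.142 10
```

```text
from [529.9  57.2] to [553.4 106.8]
[[0, 1.0, 5.5, 0, 0, 0, -0.06], [0, 1.3, 5.4, 0, 0, 0, -0.06], [0, 1.6, 5.3, 0, 0, 0, -0.06], [0, 1.9, 5.3, 0, 0, 0, -0.06], [0, 2.2, 5.1, 0, 0, 0, -0.06], [0, 2.6, 4.9, 0, 0, 0, -0.06], [0, 2.8, 4.9, 0, 0, 0, -0.06], [0, 3.1, 4.6, 0, 0, 0, -0.06], [0, 3.4, 4.4, 0, 0, 0, -0.06], [0, 3.6, 4.2, 0, 0, 0, -0.06]]
from [553.4 106.8] to [529.5  53.5]
[[0, -4.8, -5.6, 0, 0, 0, 0.08], [0, -4.3, -6.1, 0, 0, 0, 0.08], [0, -3.8, -6.4, 0, 0, 0, 0.08], [0, -3.3, -6.6, 0, 0, 0, 0.08], [0, -2.8, -6.9, 0, 0, 0, 0.08], [0, -2.2, -7.1, 0, 0, 0, 0.08], [0, -1.7, -7.3, 0, 0, 0, 0.08], [0, -1.0, -7.3, 0, 0, 0, 0.08]]
from [529.5  53.5] to [538.6   2.9]
[[0, -0.5, -7.5, 0, 0, 0, 0.08], [0, 0.2, -7.4, 0, 0, 0, 0.08], [0, 0.7, -7.4, 0, 0, 0, 0.08], [0, 1.3, -7.3, 0, 0, 0, 0.08], [0, 1.9, -7.2, 0, 0, 0, 0.08], [0, 2.5, -7.0, 0, 0, 0, 0.08], [0, 3.0, -6.8, 0, 0, 0, 0.08]]
from [538.6   2.9] to [529.9  57.2]
[[0, -2.3, 5.1, 0, 0, 0, -0.06], [0, -2.0, 5.2, 0, 0, 0, -0.06], [0, -1.7, 5.3, 0, 0, 0, -0.06], [0, -1.4, 5.4, 0, 0, 0, -0.06], [0, -1.0, 5.5, 0, 0, 0, -0.06], [0, -0.8, 5.5, 0, 0, 0, -0.06], [0, -0.3, 5.6, 0, 0, 0, -0.06], [0, -0.1, 5.5, 0, 0, 0, -0.06], [0, 0.3, 5.6, 0, 0, 0, -0.06], [0, 0.6, 5.6, 0, 0, 0, -0.06]]
```

Request:
{"method": "step_arm", "body": {
  "deltas": [
    [[0, 1.0, 5.5, 0.2, 0, 0, -0.06], [0, 1.3, 5.4, 0, 0, 0, -0.06], [0, 1.6, 5.3, 0, 0, 0, -0.06], [0, 0, 0, 0, 0, 0, 0]]
  ]
}}

```text
clock: 9.58
eef_pos: [534.0, 74.3, 81.2]
tool_rot: [-3.141, 0.0, -0.323]
force: [-1.0, -1.0, 0.1]
width: 11.0
```

Request:
{"method": "step_arm", "body": {
  "deltas": [
    [[0, 1.9, 5.3, 0, 0, 0, -0.06], [0, 2.2, 5.1, 0, 0, 0, -0.06], [0, 2.6, 4.9, 0, 0, 0, -0.06], [0, 0, 0, 0, 0, 0, 0]]
  ]
}}

```text
clock: 9.92
eef_pos: [540.4, 89.3, 81.2]
tool_rot: [3.141, 0.001, -0.501]
force: [-2.8, 0.2, 1.7]
width: 11.0
```

Run:
```python
from h import *
s=ctrl.read_state(); print(s['eef_pos'],s['tool_rot'],s['force'],s['torque'])
```

```text
[540.37716308  89.32414224  81.18724459] [ 3.14141346e+00  6.26153936e-04 -5.01224236e-01] [-2.79473656  0.20620422  1.6575261 ] [ 0.0344205   0.51509065 -0.09456468]
```

Request:
{"method": "step_arm", "body": {
  "deltas": [
    [[0, 2.8, 4.9, 0.3, 0, 0, -0.06], [0, 3.1, 4.6, 0, 0, 0, -0.06], [0, 3.4, 4.4, 0, 0, 0, -0.06], [0, 3.6, 4.2, 0, 0, 0, -0.06], [0, 0, 0, 0, 0, 0, 0]]
  ]
}}

```text
clock: 10.33
eef_pos: [553.4, 107.3, 81.4]
tool_rot: [3.141, 0.001, -0.74]
force: [-3.6, 1.4, 0.9]
width: 10.6
```

Run:
```python
from h import *
shot('scene','s7'); crop('s7',225,130,335,215,7,'s7c')
s=ctrl.read_state(); print(s['eef_pos'],s['tool_rot'],s['force'],s['torque'],s['qpos'])
```

```text
[553.01689672 106.83956755  81.36385941] [ 3.14096464e+00  6.79231351e-04 -7.38468646e-01] [-2.71412456  3.34408841  0.93930407] [0.56940874 0.35800413 0.14688451] [-0.48087455  0.76361366  0.38049624  1.89747543 -0.49255517  0.57456156
 -2.08535873]
```

View pics/s7c.png

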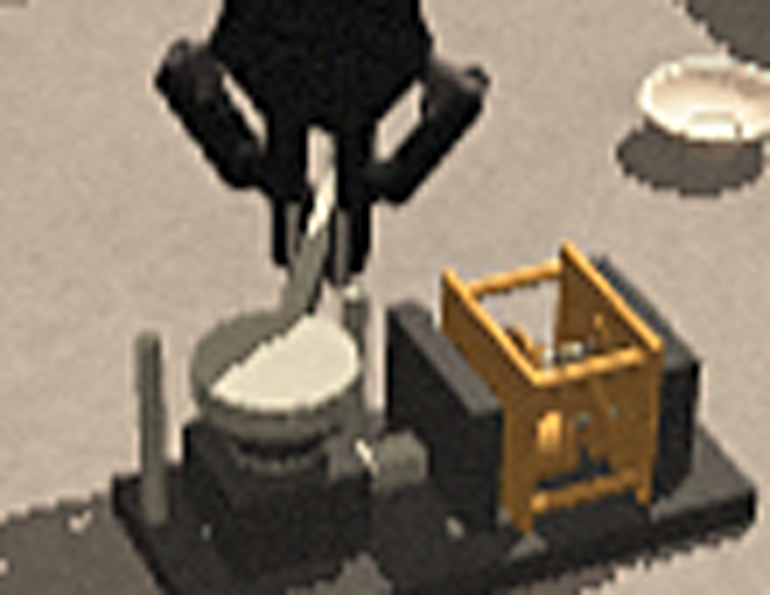

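Request:
{"method": "step_arm", "body": {
  "deltas": [
    [[0, -5.1, -5.3, 0, 0, 0, 0.08], [0, -4.3, -6.1, 0, 0, 0, 0.08], [0, -3.8, -6.4, 0, 0, 0, 0.08], [0, -3.3, -6.6, 0, 0, 0, 0.08], [0, -2.8, -6.9, 0, 0, 0, 0.08], [0, -2.2, -7.1, 0, 0, 0, 0.08], [0, -1.7, -7.3, 0, 0, 0, 0.08], [0, -1.0, -7.3, 0, 0, 0, 0.08]]
  ]
}}

```text
clock: 11.05
eef_pos: [529.2, 52.8, 81.6]
tool_rot: [-3.142, -0.001, -0.095]
force: [-0.7, 2.6, -2.0]
width: 10.9
```

Request:
{"method": "step_arm", "body": {
  "deltas": [
    [[0, -0.5, -7.5, 0, 0, 0, 0.08], [0, 0.2, -7.4, 0, 0, 0, 0.08], [0, 0.7, -7.4, 0, 0, 0, 0.08], [0, 1.3, -7.3, 0, 0, 0, 0.08], [0, 0, 0, 0, 0, 0, 0]]
  ]
}}

```text
clock: 11.47
eef_pos: [531.3, 22.5, 81.6]
tool_rot: [3.141, -0.001, 0.222]
force: [-1.0, 5.1, -2.0]
width: 11.1
```

Request:
{"method": "step_arm", "body": {
  "deltas": [
    [[0, 1.9, -7.2, 0, 0, 0, 0.08], [0, 2.5, -7.0, 0, 0, 0, 0.08], [0, 3.0, -6.8, 0, 0, 0, 0.08], [0, 0, 0, 0, 0, 0, 0]]
  ]
}}

```text
clock: 11.8
eef_pos: [538.8, 2.0, 81.5]
tool_rot: [3.141, -0.001, 0.459]
force: [-1.5, 4.2, -2.9]
width: 11.1
```

Run:
```python
from h import *
shot('scene','s8'); crop('s8',225,130,335,215,7,'s8c')
s=ctrl.read_state(); print(s['eef_pos'],s['tool_rot'],s['force'],s['torque'],s['qpos'])
```

```text
[538.30332966   2.94533608  81.44232909] [-3.14108514e+00 -4.00221326e-04  4.55554226e-01] [ 0.0127311   1.22786582 -1.94053506] [0.16179238 0.17034594 0.07953341] [-0.07791085  0.70405015  0.03149466  1.96046688 -0.04571999  0.47757702
 -1.12853657]
```

View pics/s8c.png

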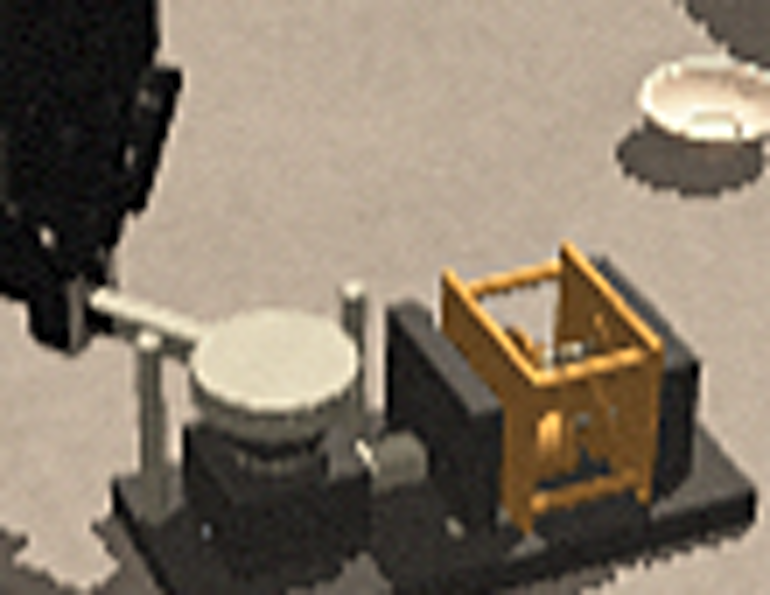

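Request:
{"method": "step_arm", "body": {
  "deltas": [
    [[0, -2.3, 5.1, 0, 0, 0, -0.06], [0, -2.0, 5.2, 0, 0, 0, -0.06], [0, -1.7, 5.3, 0, 0, 0, -0.06], [0, -1.4, 5.4, 0, 0, 0, -0.06], [0, -1.0, 5.5, 0, 0, 0, -0.06], [0, -0.8, 5.5, 0, 0, 0, -0.06], [0, -0.3, 5.6, 0, 0, 0, -0.06], [0, -0.1, 5.5, 0, 0, 0, -0.06], [0, 0.3, 5.6, 0, 0, 0, -0.06], [0, 0.6, 5.6, 0, 0, 0, -0.06]]
  ]
}}

```text
clock: 12.68
eef_pos: [529.8, 57.8, 81.6]
tool_rot: [3.141, -0.001, -0.148]
force: [-0.3, 0.4, -2.5]
width: 11.2
```

Request:
{"method": "step_arm", "body": {
  "deltas": [
    [[0, 1.0, 5.5, 0, 0, 0, -0.06], [0, 1.3, 5.4, 0, 0, 0, -0.06], [0, 1.6, 5.3, 0, 0, 0, -0.06], [0, 1.9, 5.3, 0, 0, 0, -0.06], [0, 2.2, 5.1, 0, 0, 0, -0.06], [0, 2.6, 4.9, 0, 0, 0, -0.06], [0, 2.8, 4.9, 0, 0, 0, -0.06], [0, 3.1, 4.6, 0, 0, 0, -0.06], [0, 3.4, 4.4, 0, 0, 0, -0.06], [0, 3.6, 4.2, 0, 0, 0, -0.06]]
  ]
}}

```text
clock: 13.52
eef_pos: [553.5, 107.5, 81.6]
tool_rot: [-3.141, -0.001, -0.747]
force: [-0.1, 0.2, -2.7]
width: 10.9
```

Request:
{"method": "step_arm", "body": {
  "deltas": [
    [[0, 0, 0, 0, 0, 0, 0], [0, 0, 0, 0, 0, 0, 0]]
  ]
}}

```text
clock: 13.68
eef_pos: [553.2, 107.2, 81.5]
tool_rot: [3.142, -0.001, -0.742]
force: [-0.1, 1.1, -2.1]
width: 11.2
```

Run:
```python
from h import *
shot('scene','s9'); crop('s9',225,130,335,215,7,'s9c')
s=ctrl.read_state(); print(s['eef_pos'],s['tool_rot'],s['force'],s['torque'],s['qpos'])
```

```text
[553.16050031 107.11904265  81.56098268] [-3.14142493e+00 -5.86832510e-04 -7.41317618e-01] [-0.3612089   1.44215212 -2.79258988] [ 0.19106786 -0.0375878   0.0924671 ] [-0.48351609  0.76355688  0.3834275   1.89822734 -0.49600398  0.57376691
 -2.08564211]
```

View pics/s9c.png

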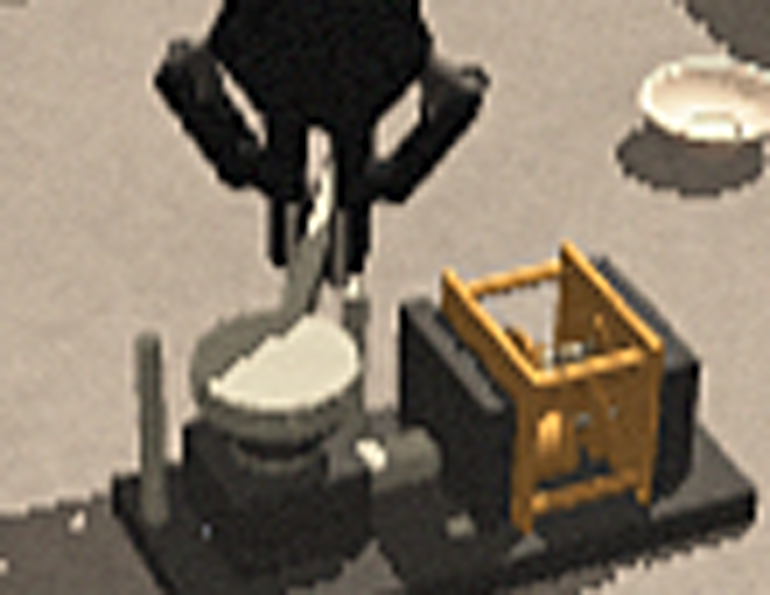

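Request:
{"method": "step_arm", "body": {
  "deltas": [
    [[0, -4.8, -5.6, 0, 0, 0, 0.08], [0, -4.3, -6.1, 0, 0, 0, 0.08], [0, -3.8, -6.4, 0, 0, 0, 0.08], [0, -3.3, -6.6, 0, 0, 0, 0.08], [0, -2.8, -6.9, 0, 0, 0, 0.08], [0, -2.2, -7.1, 0, 0, 0, 0.08], [0, -1.7, -7.3, 0, 0, 0, 0.08], [0, -1.0, -7.3, 0, 0, 0, 0.08]]
  ]
}}

```text
clock: 14.4
eef_pos: [529.2, 53.3, 81.7]
tool_rot: [-3.141, -0.001, -0.098]
force: [0.1, 0.0, -2.7]
width: 10.2
```

Request:
{"method": "step_arm", "body": {
  "deltas": [
    [[0, -0.5, -7.5, 0, 0, 0, 0.08], [0, 0.2, -7.4, 0, 0, 0, 0.08], [0, 0.7, -7.4, 0, 0, 0, 0.08], [0, 1.3, -7.3, 0, 0, 0, 0.08], [0, 1.9, -7.2, 0, 0, 0, 0.08], [0, 2.5, -7.0, 0, 0, 0, 0.08], [0, 3.0, -6.8, 0, 0, 0, 0.08], [0, 0, 0, 0, 0, 0, 0], [0, 0, 0, 0, 0, 0, 0]]
  ]
}}

```text
clock: 15.15
eef_pos: [538.2, 3.2, 81.5]
tool_rot: [-3.141, -0.0, 0.455]
force: [0.5, 1.3, -1.7]
width: 10.6
```

```bash
cat > m.py <<'E'
from h import *
s=ctrl.read_state(); p=s['tool_rot'][2]; F=s['force']; r=-93*np.array([np.cos(p),np.sin(p)])/1000
print(s['eef_pos'].round(1),'yaw',round(p,3),'F',F.round(1),'tz',s['torque'][2].round(3),'M',round(s['torque'][2]+r[0]*F[1]-r[1]*F[0],3), 'side',round(-np.sin(p)*F[0]+np.cos(p)*F[1],2),'rad',round(np.cos(p)*F[0]+np.sin(p)*F[1],2))
E
python3 m.py
```

```text
[538.2   3.2  81.5] yaw 0.455 F [ 0.5  1.3 -1.7] tz -0.035 M -0.128 side 1.01 rad 1.01
```

Request:
{"method": "step_arm", "body": {
  "deltas": [
    [[0, -2.3, 5.1, 0, 0, 0, -0.06], [0, -2.0, 5.2, 0, 0, 0, -0.06], [0, -1.7, 5.3, 0, 0, 0, -0.06], [0, -1.4, 5.4, 0, 0, 0, -0.06], [0, -1.0, 5.5, 0, 0, 0, -0.06], [0, -0.8, 5.5, 0, 0, 0, -0.06], [0, -0.3, 5.6, 0, 0, 0, -0.06], [0, 0, 0, 0, 0, 0, 0], [0, 0, 0, 0, 0, 0, 0]]
  ]
}}

```text
clock: 15.9
eef_pos: [528.8, 40.6, 81.6]
tool_rot: [3.141, -0.0, 0.038]
force: [0.3, -0.5, -2.2]
width: 10.7
```

```bash
python3 m.py
python3 - <<'E'
from h import *
shot('scene','s10'); crop('s10',225,130,335,215,7,'s10c')
E
```

```text
[528.8  40.6  81.6] yaw 0.038 F [ 0.3 -0.5 -2.2] tz 0.065 M 0.113 side -0.52 rad 0.32
```

View pics/s10c.png

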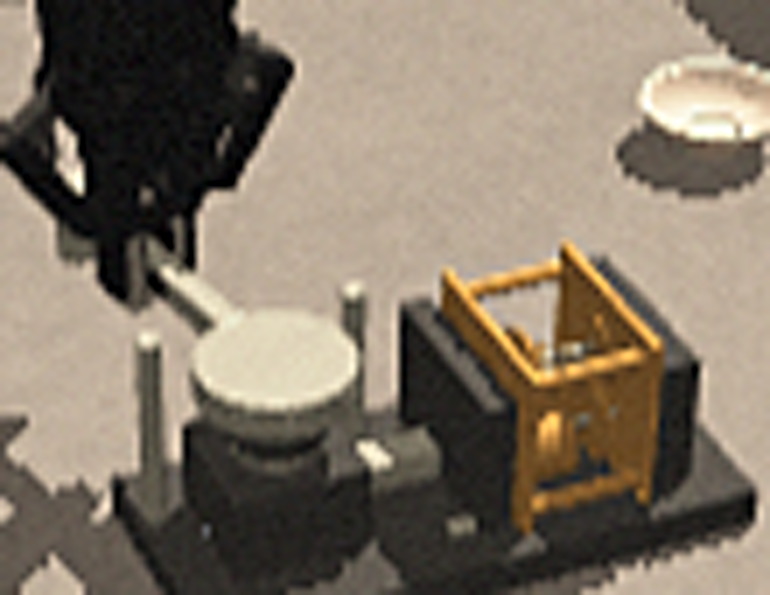

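Request:
{"method": "step_arm", "body": {
  "deltas": [
    [[0, -0.1, 5.5, 0, 0, 0, -0.06], [0, 0.3, 5.6, 0, 0, 0, -0.06], [0, 0.6, 5.6, 0, 0, 0, -0.06], [0, 1.0, 5.5, 0, 0, 0, -0.06], [0, 0, 0, 0, 0, 0, 0], [0, 0, 0, 0, 0, 0, 0]]
  ]
}}

```text
clock: 16.45
eef_pos: [530.6, 62.6, 81.5]
tool_rot: [3.141, 0.0, -0.2]
force: [-0.6, 0.6, -1.2]
width: 11.1
```

```bash
python3 m.py
```

```text
[530.6  62.6  81.5] yaw -0.2 F [-0.6  0.6 -1.2] tz 0.129 M 0.089 side 0.43 rad -0.74
```

Request:
{"method": "step_arm", "body": {
  "deltas": [
    [[0, 1.3, 5.4, 0, 0, 0, -0.06], [0, 1.6, 5.3, 0, 0, 0, -0.06], [0, 1.9, 5.3, 0, 0, 0, -0.06], [0, 0, 0, 0, 0, 0, 0], [0, 0, 0, 0, 0, 0, 0]]
  ]
}}

```text
clock: 16.87
eef_pos: [535.2, 78.5, 81.4]
tool_rot: [3.141, 0.0, -0.379]
force: [-1.3, 0.5, -1.7]
width: 11.0
```

```bash
python3 m.py
python3 - <<'E'
from h import *
shot('scene','s11'); crop('s11',225,130,335,215,7,'s11c')
E
```

```text
[535.2  78.5  81.4] yaw -0.379 F [-1.3  0.5 -1.7] tz 0.189 M 0.19 side -0.02 rad -1.34
```

View pics/s11c.png

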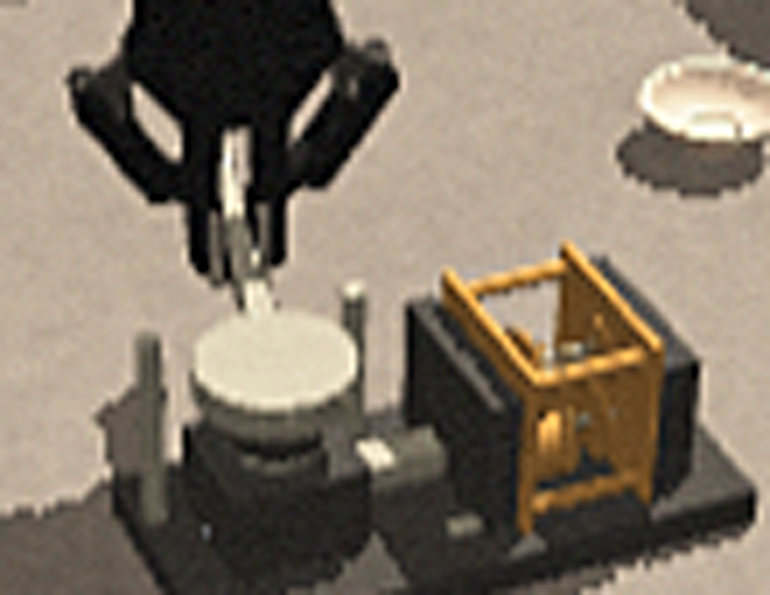

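Request:
{"method": "step_arm", "body": {
  "deltas": [
    [[0, 2.2, 5.1, 0, 0, 0, -0.06], [0, 2.6, 4.9, 0, 0, 0, -0.06], [0, 2.8, 4.9, 0, 0, 0, -0.06], [0, 0, 0, 0, 0, 0, 0], [0, 0, 0, 0, 0, 0, 0]]
  ]
}}

```text
clock: 17.33
eef_pos: [542.8, 93.5, 81.4]
tool_rot: [3.141, 0.0, -0.559]
force: [-0.4, 1.2, -0.6]
width: 10.9
```

```bash
python3 m.py
```

```text
[542.8  93.5  81.4] yaw -0.559 F [-0.4  1.2 -0.6] tz 0.131 M 0.06 side 0.77 rad -1.0
```

Request:
{"method": "step_arm", "body": {
  "deltas": [
    [[0, 3.1, 4.6, 0, 0, 0, -0.06], [0, 3.4, 4.4, 0, 0, 0, -0.06], [0, 3.6, 4.2, 0, 0, 0, -0.06], [0, 0, 0, 0, 0, 0, 0], [0, 0, 0, 0, 0, 0, 0]]
  ]
}}

```text
clock: 17.75
eef_pos: [552.8, 106.8, 81.4]
tool_rot: [3.141, 0.0, -0.739]
force: [-1.3, 2.4, -1.2]
width: 10.9
```

```bash
python3 m.py
python3 - <<'E'
from h import *
shot('scene','s12'); crop('s12',225,130,335,215,7,'s12c')
E
```

```text
[552.8 106.8  81.4] yaw -0.739 F [-1.3  2.4 -1.2] tz 0.143 M 0.057 side 0.92 rad -2.56
```

View pics/s12c.png

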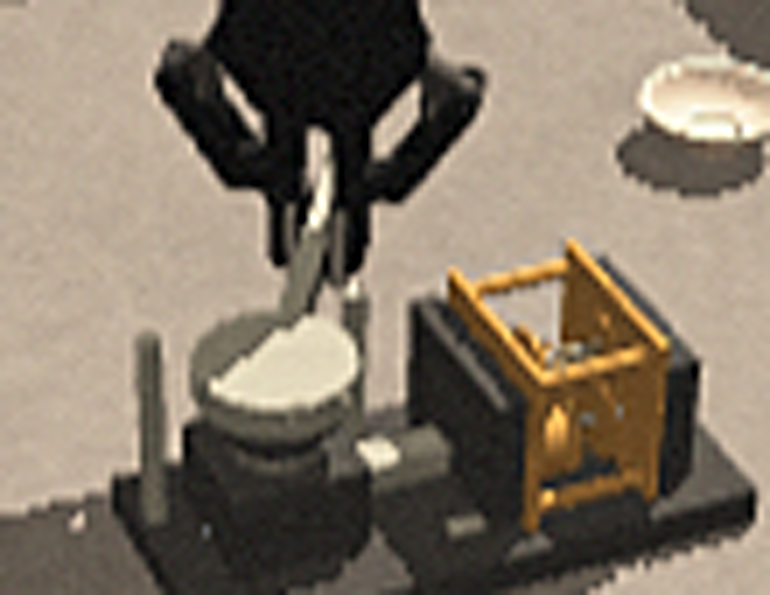

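Request:
{"method": "step_arm", "body": {
  "deltas": [
    [[0, -4.8, -5.6, 0, 0, 0, 0.08], [0, -4.3, -6.1, 0, 0, 0, 0.08], [0, -3.8, -6.4, 0, 0, 0, 0.08], [0, -3.3, -6.6, 0, 0, 0, 0.08], [0, -2.8, -6.9, 0, 0, 0, 0.08], [0, -2.2, -7.1, 0, 0, 0, 0.08], [0, -1.7, -7.3, 0, 0, 0, 0.08], [0, -1.0, -7.3, 0, 0, 0, 0.08]]
  ]
}}

```text
clock: 18.47
eef_pos: [529.2, 52.9, 81.7]
tool_rot: [-3.141, -0.001, -0.097]
force: [1.4, 1.4, -3.4]
width: 10.9
```

Request:
{"method": "step_arm", "body": {
  "deltas": [
    [[0, -0.5, -7.5, 0, 0, 0, 0.08], [0, 0.2, -7.4, 0, 0, 0, 0.08], [0, 0.7, -7.4, 0, 0, 0, 0.08], [0, 1.3, -7.3, 0, 0, 0, 0.08], [0, 1.9, -7.2, 0, 0, 0, 0.08], [0, 2.5, -7.0, 0, 0, 0, 0.08], [0, 3.0, -6.8, 0, 0, 0, 0.08], [0, 0, 0, 0, 0, 0, 0], [0, 0, 0, 0, 0, 0, 0]]
  ]
}}

```text
clock: 19.22
eef_pos: [538.3, 2.9, 81.5]
tool_rot: [-3.141, -0.001, 0.456]
force: [0.9, 0.7, -1.8]
width: 10.9
```

```bash
python3 m.py
```

```text
[538.3   2.9  81.5] yaw 0.456 F [ 0.9  0.7 -1.8] tz 0.058 M 0.037 side 0.23 rad 1.11
```

Request:
{"method": "step_arm", "body": {
  "deltas": [
    [[0, -2.3, 5.1, 0, 0, 0, -0.06], [0, -2.0, 5.2, 0, 0, 0, -0.06], [0, -1.7, 5.3, 0, 0, 0, -0.06], [0, -1.4, 5.4, 0, 0, 0, -0.06], [0, -1.0, 5.5, 0, 0, 0, -0.06], [0, -0.8, 5.5, 0, 0, 0, -0.06], [0, 0, 0, 0, 0, 0, 0], [0, 0, 0, 0, 0, 0, 0]]
  ]
}}

```text
clock: 19.88
eef_pos: [529.2, 34.8, 81.6]
tool_rot: [3.141, -0.0, 0.099]
force: [0.9, 0.7, -1.4]
width: 10.8
```

```bash
python3 m.py
```

```text
[529.2  34.8  81.6] yaw 0.099 F [ 0.9  0.7 -1.4] tz 0.149 M 0.089 side 0.65 rad 0.97
```

Request:
{"method": "step_arm", "body": {
  "deltas": [
    [[0, -0.3, 5.6, 0, 0, 0, -0.06], [0, -0.1, 5.5, 0, 0, 0, -0.06], [0, 0, 0, 0, 0, 0, 0], [0, 0, 0, 0, 0, 0, 0]]
  ]
}}

```text
clock: 20.22
eef_pos: [528.8, 45.8, 81.6]
tool_rot: [3.141, -0.0, -0.02]
force: [0.5, 0.5, -1.8]
width: 10.7
```

```bash
python3 m.py
python3 - <<'E'
from h import *
shot('scene','s13'); crop('s13',225,130,335,215,7,'s13c')
E
```

```text
[528.8  45.8  81.6] yaw -0.02 F [ 0.5  0.5 -1.8] tz 0.201 M 0.149 side 0.56 rad 0.44
```

View pics/s13c.png

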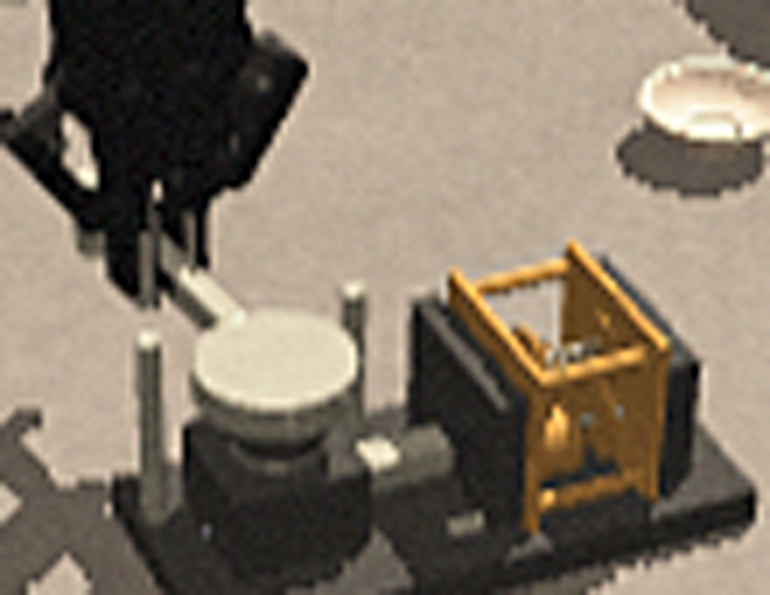

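Request:
{"method": "step_arm", "body": {
  "deltas": [
    [[0, 0.3, 5.6, 0, 0, 0, -0.06], [0, 0.6, 5.6, 0, 0, 0, -0.06], [0, 1.0, 5.5, 0, 0, 0, -0.06], [0, 0, 0, 0, 0, 0, 0], [0, 0, 0, 0, 0, 0, 0]]
  ]
}}

```text
clock: 20.68
eef_pos: [530.5, 62.4, 81.5]
tool_rot: [3.141, 0.0, -0.2]
force: [-0.4, 1.1, -1.0]
width: 10.5
```

```bash
python3 m.py
```

```text
[530.5  62.4  81.5] yaw -0.2 F [-0.4  1.1 -1. ] tz 0.182 M 0.086 side 1.03 rad -0.63
```

Request:
{"method": "step_arm", "body": {
  "deltas": [
    [[0, 1.3, 5.4, 0, 0, 0, -0.06], [0, 1.6, 5.3, 0, 0, 0, -0.06], [0, 0, 0, 0, 0, 0, 0], [0, 0, 0, 0, 0, 0, 0]]
  ]
}}

```text
clock: 21.02
eef_pos: [533.3, 73.1, 81.5]
tool_rot: [3.141, 0.0, -0.319]
force: [0.3, 0.9, -1.2]
width: 10.7
```

```bash
python3 m.py
python3 - <<'E'
from h import *
shot('scene','s14'); crop('s14',225,130,335,215,7,'s14c')
E
```

```text
[533.3  73.1  81.5] yaw -0.319 F [ 0.3  0.9 -1.2] tz 0.209 M 0.122 side 0.94 rad -0.03
```

View pics/s14c.png

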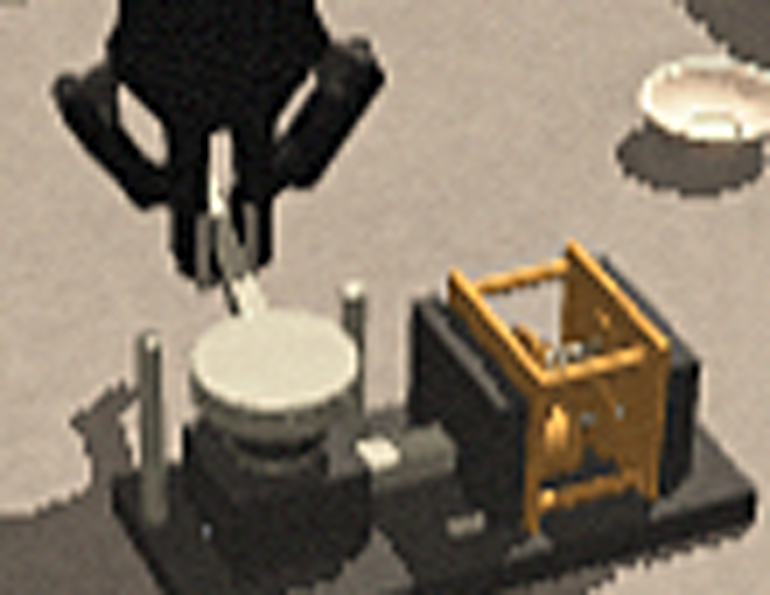

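Run:
```python
from h import *
def g(t): return cv2.GaussianBlur(np.load(f'pics/{t}.npz')['im'].astype(np.float32).mean(2),(0,0),0.7)
R={'mov_top':(286,162,323,186),'screw':(275,185,292,205),'mov_bot':(297,194,320,206),'base':(325,190,335,206),'jawtop':(282,170,298,192)}
ref='s14'
for t in('s5','s8','s9','s10','s11','s12','s13','s14'):
    o=[]
    for k,(a,b,c,d) in R.items():
        win=cv2.createHanningWindow((c-a,d-b),cv2.CV_32F)
        (dx,dy),r=cv2.phaseCorrelate(g(ref)[b:d,a:c],g(t)[b:d,a:c],win); o.append(f'{k} {dx:.2f},{dy:.2f} ({r:.2f})')
    print(t,o)
```

```text
s5 ['mov_top -0.55,0.24 (0.92)', 'screw 2.98,-0.14 (0.51)', 'mov_bot -1.07,0.12 (0.93)', 'base -0.13,0.02 (1.06)', 'jawtop -0.77,1.36 (0.64)']
s8 ['mov_top -0.59,0.21 (0.92)', 'screw 0.80,2.06 (0.18)', 'mov_bot -1.07,0.24 (0.90)', 'base -0.04,0.08 (1.02)', 'jawtop -0.50,1.33 (0.78)']
s9 ['mov_top -0.53,0.17 (0.90)', 'screw -0.56,-0.02 (0.84)', 'mov_bot -1.03,0.14 (0.90)', 'base -0.11,-0.05 (1.02)', 'jawtop -0.45,0.78 (0.89)']
s10 ['mov_top -0.69,0.24 (0.93)', 'screw -0.82,-0.17 (0.90)', 'mov_bot -1.42,0.02 (0.88)', 'base 0.02,-0.04 (1.01)', 'jawtop -0.39,0.80 (0.93)']
s11 ['mov_top -0.69,0.24 (0.93)', 'screw -0.44,0.26 (0.95)', 'mov_bot -0.92,-0.03 (1.03)', 'base -0.12,0.03 (1.05)', 'jawtop -0.32,0.64 (0.88)']
s12 ['mov_top -0.07,-0.02 (1.03)', 'screw -0.06,0.17 (1.06)', 'mov_bot 0.06,-0.09 (1.01)', 'base -0.09,-0.06 (1.03)', 'jawtop -0.10,0.10 (1.13)']
s13 ['mov_top 0.01,0.06 (1.01)', 'screw -0.06,0.01 (1.12)', 'mov_bot 0.08,-0.08 (1.01)', 'base -0.12,-0.06 (1.08)', 'jawtop -0.02,-0.01 (1.00)']
s14 ['mov_top 0.00,-0.00 (1.00)', 'screw -0.00,0.00 (1.00)', 'mov_bot -0.00,0.00 (1.00)', 'base 0.00,0.00 (1.00)', 'jawtop 0.00,-0.00 (1.00)']
```

```bash
cat > mm.py <<'E'
from h import *
M=[];S=[];Rr=[];T=[]
for i in range(10):
    ctrl.get_image('scene')
    s=ctrl.read_state(); p=s['tool_rot'][2]; F=s['force']; t=s['torque'][2]
    sd=-np.sin(p)*F[0]+np.cos(p)*F[1]; M.append(t-.093*sd); S.append(sd); Rr.append(np.cos(p)*F[0]+np.sin(p)*F[1]);T.append(t)
f=lambda a:'%.3f+-%.3f'%(np.mean(a),np.std(a)/10**.5)
print(s['clock'],'yaw',round(p,3),'M',f(M),'side',f(S),'rad',f(Rr),'tz',f(T))
E
python3 mm.py
```

```text
21.5667 yaw -0.322 M 0.179+-0.011 side -0.008+-0.180 rad -0.680+-0.141 tz 0.178+-0.013
```

Request:
{"method": "step_arm", "body": {
  "deltas": [
    [[0, 1.9, 5.3, 0, 0, 0, -0.06], [0, 2.2, 5.1, 0, 0, 0, -0.06], [0, 0, 0, 0, 0, 0, 0], [0, 0, 0, 0, 0, 0, 0]]
  ]
}}

```text
clock: 21.9
eef_pos: [537.5, 83.7, 81.4]
tool_rot: [3.141, -0.0, -0.441]
force: [-0.8, 0.3, -1.6]
width: 11.2
```

```bash
python3 mm.py
python3 - <<'E'
from h import *
shot('scene','s15')
E
```

```text
22.4 yaw -0.442 M 0.218+-0.014 side -0.660+-0.148 rad -0.809+-0.129 tz 0.156+-0.011
```

Request:
{"method": "step_arm", "body": {
  "deltas": [
    [[0, 2.6, 4.9, 0, 0, 0, -0.06], [0, 0, 0, 0, 0, 0, 0], [0, 0, 0, 0, 0, 0, 0]]
  ]
}}

```text
clock: 22.7
eef_pos: [540.1, 88.8, 81.4]
tool_rot: [3.141, 0.0, -0.501]
force: [-0.9, -0.2, -0.2]
width: 10.5
```

```bash
python3 mm.py;  python3 sw.py -0.502 -0.122 5
```

```text
23.2 yaw -0.502 M 0.207+-0.013 side -0.633+-0.105 rad -1.575+-0.143 tz 0.148+-0.006
from [540.5  88.7] to [529.7  55.3]
[[0, -3.2, -6.3, 0, 0, 0, 0.076], [0, -2.7, -6.5, 0, 0, 0, 0.076], [0, -2.1, -6.7, 0, 0, 0, 0.076], [0, -1.7, -6.9, 0, 0, 0, 0.076], [0, -1.1, -7.0, 0, 0, 0, 0.076]]
```

Request:
{"method": "step_arm", "body": {
  "deltas": [
    [[0, -3.2, -6.3, 0, 0, 0, 0.076], [0, -2.7, -6.5, 0, 0, 0, 0.076], [0, -2.1, -6.7, 0, 0, 0, 0.076], [0, -1.7, -6.9, 0, 0, 0, 0.076], [0, -1.1, -7.0, 0, 0, 0, 0.076], [0, 0, 0, 0, 0, 0, 0], [0, 0, 0, 0, 0, 0, 0]]
  ]
}}

```text
clock: 23.78
eef_pos: [529.9, 55.6, 81.6]
tool_rot: [-3.141, -0.001, -0.125]
force: [-0.1, -0.0, -1.8]
width: 10.5
```

```bash
python3 mm.py
python3 - <<'E'
from h import *
shot('scene','s16'); crop('s16',225,130,335,215,7,'s16c')
def g(t): return cv2.GaussianBlur(np.load(f'pics/{t}.npz')['im'].astype(np.float32).mean(2),(0,0),0.7)
R={'mov_top':(286,162,323,186),'screw':(275,185,292,205),'mov_bot':(297,194,320,206),'base':(325,190,335,206),'jawtop':(282,170,298,192)}
for t in('s12','s14','s15','s16'):
    o=[]
    for k,(a,b,c,d) in R.items():
        win=cv2.createHanningWindow((c-a,d-b),cv2.CV_32F)
        (dx,dy),r=cv2.phaseCorrelate(g('s13')[b:d,a:c],g(t)[b:d,a:c],win); o.append(f'{k} {dx:.2f},{dy:.2f}')
    print(t,o)
E
```

```text
24.2833 yaw -0.122 M -0.004+-0.014 side -0.053+-0.139 rad 0.140+-0.142 tz -0.009+-0.007
s12 ['mov_top -0.11,-0.09', 'screw 0.04,0.09', 'mov_bot -0.05,-0.03', 'base 0.00,0.03', 'jawtop -0.15,0.16']
s14 ['mov_top -0.01,-0.06', 'screw 0.06,-0.01', 'mov_bot -0.08,0.08', 'base 0.12,0.06', 'jawtop 0.02,0.01']
s15 ['mov_top 0.00,-0.06', 'screw 0.09,0.05', 'mov_bot -0.05,0.08', 'base 0.09,0.01', 'jawtop 0.05,0.04']
s16 ['mov_top 0.03,-0.02', 'screw 0.09,-0.07', 'mov_bot -0.18,-0.09', 'base 0.08,0.16', 'jawtop 0.20,0.08']
```

View pics/s16c.png

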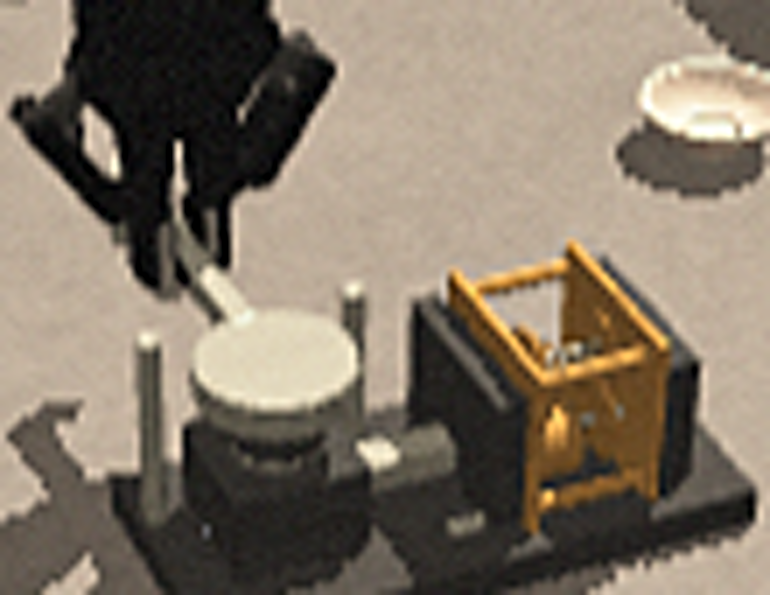

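Request:
{"method": "step_arm", "body": {
  "deltas": [
    [[0, 0, 0, 1, 0, 0, 0], [0, 0, 0, 2, 0, 0, 0], [0, 0, 0, 2, 0, 0, 0], [0, 0, 0, 2, 0, 0, 0]]
  ]
}}

```text
clock: 24.67
eef_pos: [529.2, 55.4, 88.5]
tool_rot: [3.141, 0.001, -0.122]
force: [0.3, -0.5, -2.8]
width: 10.9
```

Request:
{"method": "step_arm", "body": {
  "deltas": [
    [[0, 0, 0, 3, 0, 0, 0], [0, 0, 0, 4, 0, 0, 0], [0, 0, 0, 5, 0, 0, 0], [0, 0, 0, 8, 0, 0, 0], [0, 0, 0, 15, 0, 0, 0], [0, 0, 0, 20, 0, 0, 0], [0, 0, 0, 15, 0, 0, 0], [0, 0, 0, 0, 0, 0, 0]]
  ]
}}

```text
clock: 25.33
eef_pos: [531.7, 55.5, 161.8]
tool_rot: [-3.14, -0.006, -0.122]
force: [0.8, -0.3, -3.7]
width: 10.8
```

```bash
python3 m.py
python3 - <<'E'
from h import *
shot('scene','s17'); crop('s17',225,100,335,215,5.2,'s17c')
E
```

```text
[531.7  55.5 161.8] yaw -0.122 F [ 0.8 -0.3 -3.7] tz 0.037 M 0.052 side -0.17 rad 0.88
```

View pics/s17c.png

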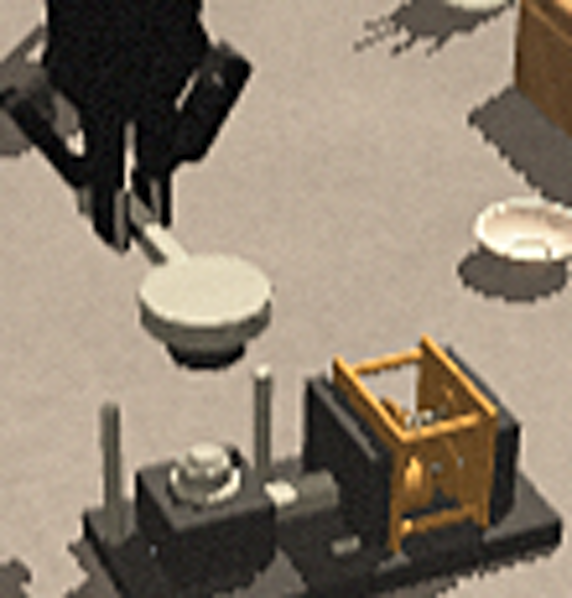

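The wrench is off and the head is clear above the pillars. I'm carrying it back to its original spot.

Request:
{"method": "step_arm", "body": {
  "deltas": [
    [[0, -1, -12, 0, 0, 0, 0.02], [0, -2, -22, 0, 0, 0, 0.035], [0, -3, -27, 0, 0, 0, 0.035], [0, -3, -27, 0, 0, 0, 0.035], [0, -3, -27, 0, 0, 0, 0.035], [0, -3, -27, 0, 0, 0, 0.035], [0, -3, -27, 0, 0, 0, 0.035], [0, -3, -27, 0, 0, 0, 0.035], [0, -3, -27, 0, 0, 0, 0.035], [0, -2, -25, 0, 0, 0, 0.035]]
  ]
}}

```text
clock: 26.22
eef_pos: [502.1, -194.0, 157.5]
tool_rot: [-3.141, 0.002, 0.214]
force: [0.4, -0.8, -3.7]
width: 11.1
```

Request:
{"method": "step_arm", "body": {
  "deltas": [
    [[0, -1, -18, 0, 0, 0, 0], [0, 0, -10, -10, 0, 0, 0], [0, 0, 0, -20, 0, 0, 0], [0, 0, 0, -25, 0, 0, 0], [0, 0, 0, -25, 0, 0, 0], [0, 0, 0, -20, 0, 0, 0], [0, 0, 0, -15, 0, 0, 0], [0, 0, 0, -8, 0, 0, 0], [0, 0, 0, 0, 0, 0, 0], [0, 0, 0, 0, 0, 0, 0]]
  ]
}}

```text
clock: 27.05
eef_pos: [502.3, -220.0, 34.9]
tool_rot: [-3.141, 0.001, 0.213]
force: [-0.1, -0.2, -3.5]
width: 10.8
```

Request:
{"method": "step_arm", "body": {
  "deltas": [
    [[0, 0, 0, -6, 0, 0, 0], [0, 0, 0, -4, 0, 0, 0], [0, 0, 0, -2.5, 0, 0, 0], [0, 0, 0, 0, 0, 0, 0]]
  ]
}}

```text
clock: 27.38
eef_pos: [502.4, -220.4, 22.9]
tool_rot: [-3.141, 0.0, 0.213]
force: [1.0, 0.1, -2.8]
width: 11.0
```

Request:
{"method": "step_arm", "body": {
  "deltas": [
    [[0, 0, 0, -1.5, 0, 0, 0], [0, 0, 0, -1, 0, 0, 0], [0, 0, 0, 0, 0, 0, 0]]
  ]
}}

```text
clock: 27.63
eef_pos: [502.5, -220.5, 20.5]
tool_rot: [3.142, -0.0, 0.213]
force: [-0.6, -0.2, -4.1]
width: 11.0
```

Request:
{"method": "step_arm", "body": {
  "deltas": [
    [[0, 0, 0, -0.7, 0, 0, 0], [0, 0, 0, 0, 0, 0, 0]]
  ]
}}

```text
clock: 27.8
eef_pos: [502.7, -220.6, 19.9]
tool_rot: [3.141, -0.0, 0.213]
force: [-0.5, -0.3, -1.4]
width: 10.5
```

Request:
{"method": "step_arm", "body": {
  "deltas": [
    [[0, 0, 0, -0.6, 0, 0, 0], [0, 0, 0, 0, 0, 0, 0]]
  ]
}}

```text
clock: 27.97
eef_pos: [502.7, -220.6, 19.5]
tool_rot: [3.141, -0.001, 0.213]
force: [-0.4, -0.3, -0.4]
width: 10.8
```

Request:
{"method": "step_arm", "body": {
  "deltas": [
    [[1, 0, 0, 0, 0, 0, 0], [1, 0, 0, 0, 0, 0, 0], [1, 0, 0, 0, 0, 0, 0], [1, 0, 0, 0, 0, 0, 0], [1, 0, 0, 0, 0, 0, 0], [1, 0, 0, 0, 0, 0, 0], [1, 0, 0, 0, 0, 0, 0], [1, 0, 0, 0, 0, 0, 0]]
  ]
}}

```text
clock: 28.63
eef_pos: [502.6, -220.5, 19.2]
tool_rot: [3.142, -0.0, 0.213]
force: [-0.1, -0.9, -0.5]
width: 85.6
```

Request:
{"method": "step_arm", "body": {
  "deltas": [
    [[1, 0, 0, 5, 0, 0, 0], [1, 0, 0, 15, 0, 0, 0], [1, 0, 0, 30, 0, 0, 0], [1, 0, 0, 35, 0, 0, 0], [1, -10, -10, 35, 0, 0, 0], [1, -20, -25, 30, 0, 0, 0], [1, -20, -25, 0, 0, 0, 0], [1, -10, -15, 0, 0, 0, 0], [1, 0, 0, 0, 0, 0, 0], [1, 0, 0, 0, 0, 0, 0]]
  ]
}}

```text
clock: 29.47
eef_pos: [442.8, -295.2, 168.2]
tool_rot: [3.141, -0.0, 0.21]
force: [-0.3, -0.1, -0.1]
width: 85.2
```

Run:
```python
from h import *
shot('scene','s18'); shot('top','t18'); crop('s18',110,130,350,300,3.2,'s18c')
```

```text
(no output)
```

View pics/s18c.png

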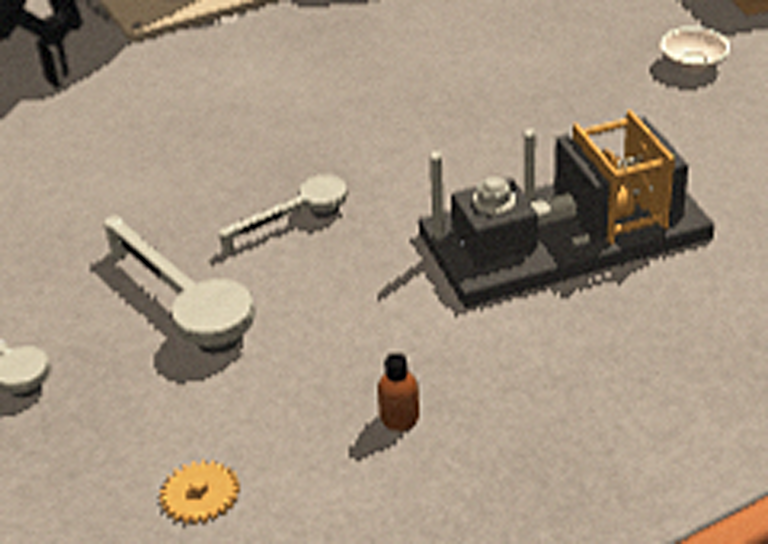

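View pics/t18.png

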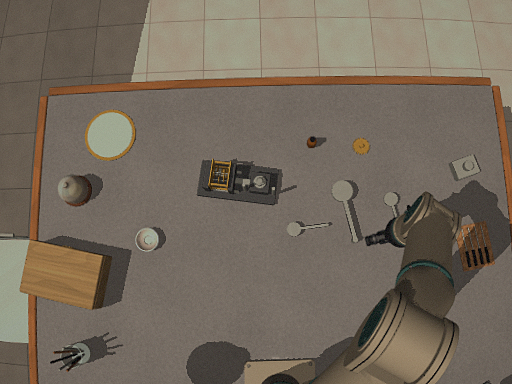

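Run:
```python
from h import *
crop('t18',190,150,300,215,7,'t18c')
```

```text
(no output)
```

View pics/t18c.png

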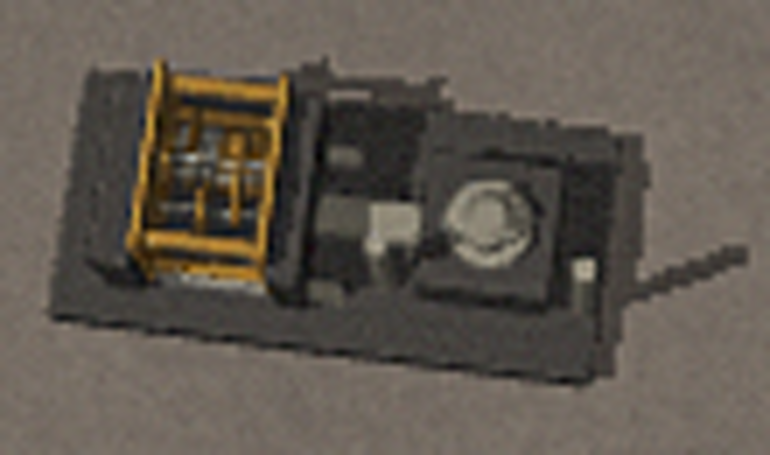

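The movement (crop x about 130–290) sits snug between the two jaws, and the wrench lies flat on the bench with the arm clear. I'm handing in.

```bash
python3 -c "
from cell import ctrl
print(ctrl.finish_job())"
```

```text
the job is handed in; nothing more can be done
None
```

The clock movement is clamped and I handed the job in at about 29.6 s; no verdict was reported.

- **Seating:** I gripped the largest wrench and lowered it over the arbor. It dropped home at the first try, with contact at a mouth height of about 62 mm, which matches the collar.
- **Clamping:** It took one short and three long clockwise strokes. The jaw closed and pushed the movement until it stopped moving in the pictures. At the end the held wrench felt 0.21 N m of resistance, and zero after swinging back. That works out to about 26 degrees beyond touch and roughly 25–36 N of grip. The force is estimated from that torque, because jaw force cannot be read directly.
- **Return:** I lifted the wrench off and laid it back about where it started, roughly 250 mm from the arbor.

**Last checks:**
- The final pictures show the movement upright between both jaws, the wrench level on the bench with the gripper open and clear, and the bottle, dish and brass wheel where they began.
- **Below the target figure:** the resistance was slightly under the 0.25 N m given for a firm grip. The last 3 degrees of drive did not raise it (0.22, then 0.21 N m, within the noise). I stopped there to stay clear of crushing the movement.

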